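Load the pricking-iron tray and snap its guard cover on

ROBOT

A 7-joint arm with a two-finger parallel gripper is mounted at the origin on a cart in front of the work surface, level with it; the furniture and walls round the work are solid. World frame = base frame: x ahead of the robot, y to its left, z up, the work surface at z = 0. Lengths are in m, angles in rad, forces in N, time in s.
With the tool pointing down it reaches from about 0.4 to 0.85 m from the base axis. Payload 10.4 kg.
Tool frame: the origin (TCP) lies midway between the tips of the shut fingers; the grasp point (between the pads) lies 19 mm behind it; x points along the fingers, z is the direction in which the jaws open and shut, and the axes are right-handed (so a half turn about x gives the same grasp; the last joint's range is limited). The gripper opens to 87 mm and grips with 3 to 60 N. Pads are 19 mm wide; open, the fingers measure 117 mm over their backs; the gripper's body (75 mm by 190 mm) begins 51 mm behind the grasp point.
Start: joints at [-1.144, 0.332, -0.065, 1.46, 0.022, 1.35, -0.088], TCP at [0.272, 0.563, 0.223] pointing down, gripper open.
Joint ranges: [-2.6, 2.6], [-0.5, 2.12], [-1.47, 1.34], [0.16, 2.42], [-1.27, 4.41], [0.06, 2.06], [-2.6, 2.6]. Speed limits (rad/s): [2.22, 2.22, 2.79, 2.79, 3.14, 3.14, 3.14].

INTERFACE

Orientations are given as a unit quaternion [x, y, z, w].
In Python, from bench import read_state, camera, camera_params, close_job gives the robot as it stands.
- The arm moves only by the tool arm_command, never from a script. Its argument "targets" is a list of rows, each a list of 7 numbers: the closure in counts, from 0 (fully open) to 255 (shut), then the shift along the tool's x, y, z in mm, then the turn, a rotation vector about the tool's x, y, z in rad. A call has 1 to 10 rows; each row is the pose to reach, as a shift and turn from the pose commanded when the call began, along the tool's axes at that moment; what a row does not reach only later rows make up. A row lasts 1/10 s, in which the tool goes at most 50 mm and 8.59 degrees, less where a joint would pass 70% of its speed; a pose out of reach is approached as far as the arm can. A call with a gripper value outside its range is refused whole. The fingers move at their own pace and stop on an object; "newtons" is the grip in N (left out, the last holds). Time passes only in rows, so rows that repeat a pose let the fingers close. It gives the time, the measured TCP pose, the force and the opening at its end, in the units of the state.
- read_state(): the state, without advancing time (a new reading comes with each control period).
- camera(name): name is "side" or "top" or "wrist"; returns the picture (480x640x3 uint8, red, green, blue); there is no depth.
- camera_params(name): a dict with "intrinsics" (3x3 intrinsics, pixels), "dist" ([k1, k2, p1, p2, k3] as OpenCV has them; the pictures are not rectified), "xyz" and "orientation" of the camera in the world; the wrist camera has in their place "mount" (4x4, takes a point from camera to tool coordinates, whose origin is the TCP and whose axes are the tool frame's). Camera axes: x right, y down, z forward; pixel columns grow to the right and rows downward; lengths in m; the calibration is good to about 2 mm. A picture is of the moment at which its call begins: read the wrist's pose just before it. camera_params takes no time and is no camera call.
- close_job(): hands the job in, once; it reports no verdict.
The state is a dict: "time": time; "joint_positions": joint angles; "joint_vel": joint speeds; "joint_torque": joint torques, N m; "ee_pos": TCP position; "eef_rot": TCP orientation; "ft_force": force on the tool from outside, world axes, zero at the start; "torque": the same for the moment, N m; "width": finger opening in m.
Only numpy, scipy, OpenCV 4.12 (cv2) and the standard library are available. Lean on these libraries where they do the work, as an engineer would, in place of code of your own. Each camera call takes 0.05 s, during which the arm holds its last target.

TASK

Take the wooden tray by its dark fin and slide it, with both pricking irons still in it, through the flared mouth of the grey dock until it is fully home against the back stop. Then set the blue cover on the dock between the two brass catches, lengthwise along the dock, and press it straight down until both catches snap over its edges and it sits flat on the dock. Finish with the gripper still pressing the seated cover down firmly (about 10 N), not letting go, and leave the jar, spool and dish alone.

Things in the scene. Friction and masses are not known exactly. Their poses are not given: they have to be found in the camera images.
- dock: Grey U-shaped dock, fixed. Origin: on the bench at the slot's centre; x along the slot from mouth to closed end, z up. Slot 75 mm wide, x = -60 mm to the back stop's face at +60 mm (stop 10 mm thick, 26 mm high), no floor. Tray home: its origin at the dock's origin (5 mm along, 6 mm across). Ledges over both sides, 30 to 47.5 mm off the centre line, z = 22 to 26 mm: the tray goes under them.
- mouth (a point): Centre of the dock's mouth on the bench, at the outer ends of the flared guide wings (dock x = -82 mm). The wings run from there to x = -60 mm, narrowing from about 95 mm to 75 mm inside; 22 mm high, no ledge over them.
- seat (a point): Where the cover's origin (underside) must end: dock centre, top of the ledges, 26 mm above the bench; within 8 mm along dock x and 6 mm along y. Four end guides stand on the ledges to z = 42 mm, leaning outwards, 108 mm apart in x at the ledges and 116 mm at their tops.
- catch_tip (a point): Middle of the tip of the +y catch at rest (fixed point: dock y = +39 mm, z = 33 mm); the -y catch mirrors it. Noses are 50 mm long in x. Tips stand 3 mm over a centred cover's edges. Above the tip the nose slopes outwards, 60 degrees steep, to z = 49 mm: a centred cover's underside first touches at about z = 38 mm.
- catch_a (a joint): Brass sprung catch on the dock's +y side: metres pushed outwards, 0 at rest (before and after the snap), about 0.003 as the cover's edge passes, at most 0.007. Pressing the cover takes about 10 to 14 N for both catches, greatest at a cover height of about 33 mm; then the force drops, the cover goes 7 mm farther down to the ledges and the catches spring back over its top edges.
- catch_b (a joint): The same catch on the dock's -y side; metres pushed outwards.
- tray: Light wooden tray, 0.15 to 0.3 kg, on the bench; slide it, do not lift. Origin: underside, centre of the pocket: 120 mm (x) by 70 mm (y) outside, 18 mm high, 4 mm walls and floor, divider along x. x points to the leading end (+60 mm). Behind it a neck, 40 mm wide, 5 mm high, runs to x = -132 mm and carries the fin.
- fin (a point): Centre of the top of the tray's dark upright fin, the part to grasp: tray x = -115 mm, y = 0, z = 46 mm. The fin is 32 mm long (tray x), 14 mm thick (tray y) and rises from the neck (top 5 mm above the bench). With the tray home it stands just in front of the wings.
- iron_wide: Steel pricking iron with a wide blade, 24 x 102 x 10 mm, lying in the tray's +y lane along the tray, origin at the middle of its underside, loose; must stay in the tray.
- iron_narrow: Steel pricking iron with a narrow blade, 16 x 102 x 10 mm, lying in the tray's -y lane along the tray, origin at the middle of its underside, loose; must stay in the tray.
- cover: Blue clip cover, 0.1 to 0.16 kg, flat on the bench. Origin: centre of its underside, z up. Plate 100 mm (x) by 84 mm (y), 4 mm thick; on it a pad 70 x 40 mm, to z = 6.5 mm, and a grip bar in the middle. Its x must lie along the dock's x (within 0.09 rad); a half turn makes no difference.
- bar_top (a point): Centre of the flat top of the cover's grip bar, 38 mm above the cover's underside. The bar is 40 mm long (cover x), 20 mm thick (cover y), with flat sides.
- teal_jar: Bystander: teal and white jar, 43 mm wide, 50 mm high, behind the dock. Leave alone.
- thread_spool: Bystander: upright spool of tan thread, 36 mm wide, 70 mm high, behind the dock. Leave alone.
- dish: Bystander: round metal rivet dish, 71 mm wide, 16 mm high, near the cover. Leave alone.

How it is judged:
By the outcome, as a careful person would: the job done as asked, in the order asked, and still so for the second after the job is handed in, while the arm keeps its last pose, push and grip.
It also fails if it takes over 61 s, if anything falls off the work surface, if the arm or the gripper's body presses on something with over 40 N, if the wrist force passes 120 N, or if a joint passes its speed limit or range.

## Working session

There is one attempt and no reset: what is moved stays moved. The work goes in short steps, Python scripts to look and compute and a tool call to move; the robot and the scene stay as the last step left them, time stands still between calls to the robot, and variables do not carry over. Pictures are saved under pics/ and viewed, and the job is handed in when it is done.

Besides the shell and the picture viewer there is one more tool, called after "Emit:" by a JSON object that holds its "api" and its "payload", one argument or row to a line. arm_command: Moves the arm, as the interface text tells. Its arguments: {"type":"object","properties":{"targets":{"type":"array"},"newtons":{"type":"number"}},"required":["targets"]}

```bash
mkdir -p pics; ls; python3 - <<'E'
from bench import *
import cv2,json
print(read_state())
for n in ["side","top","wrist"]:
    p=camera_params(n); print(n,p)
    cv2.imwrite(f"pics/{n}0.png",camera(n)[:,:,::-1])
E
```

```text
pics
{'time': 0.0, 'joint_positions': array([-1.14359994,  0.33288022, -0.06469871,  1.46099171,  0.02163183,
        1.34990372, -0.08848446]), 'joint_vel': array([-2.58740069e-06, -4.99238834e-04,  2.54047659e-05,  1.09631681e-03,
       -5.05425786e-04,  6.88313154e-05, -1.01586030e-03]), 'joint_torque': array([ 2.92704408e-04, -6.23273849e+01,  2.47668929e-02, -3.89885938e+01,
       -6.12873863e-02,  4.00348508e-02,  1.55550210e-04]), 'ee_pos': array([0.27157702, 0.56245519, 0.22172468]), 'eef_rot': array([-0.37622712,  0.5993285 ,  0.37560834,  0.5984788 ]), 'ft_force': array([ 0.45128647, -0.07746114, -0.44716136]), 'torque': array([-0.05520868,  0.01275063,  0.01724109]), 'width': 0.08692808761067675}
side {'intrinsics': array([[468.40522973,   0.        , 320.45683145],
       [  0.        , 468.40522973, 236.51738077],
       [  0.        ,   0.        ,   1.        ]]), 'dist': array([0.00239947, 0.        , 0.        , 0.        , 0.        ]), 'xyz': array([ 0.4638625 , -1.08479474,  0.58374966]), 'orientation': array([ 0.84487053, -0.05081317,  0.02278968, -0.53206433])
[... 294 characters left out ...]
, 1.03400007]), 'orientation': array([-0.70537513,  0.70667754, -0.0381215 ,  0.0399943 ])}
wrist {'intrinsics': array([[342.78083617,   0.        , 318.12914779],
       [  0.        , 342.78083617, 232.42977399],
       [  0.        ,   0.        ,   1.        ]]), 'dist': array([-0.05142645,  0.        ,  0.        ,  0.        ,  0.        ]), 'mount': array([[ 1.35738101e-04, -2.45518779e-01,  9.69391825e-01,
        -1.62355935e-01],
       [-1.49399368e-04, -9.69391828e-01, -2.45518759e-01,
         6.74468914e-02],
       [ 9.99999980e-01, -1.11500276e-04, -1.68263756e-04,
         5.16677473e-04],
       [ 0.00000000e+00,  0.00000000e+00,  0.00000000e+00,
         1.00000000e+00]])}
```

View pics/top0.png

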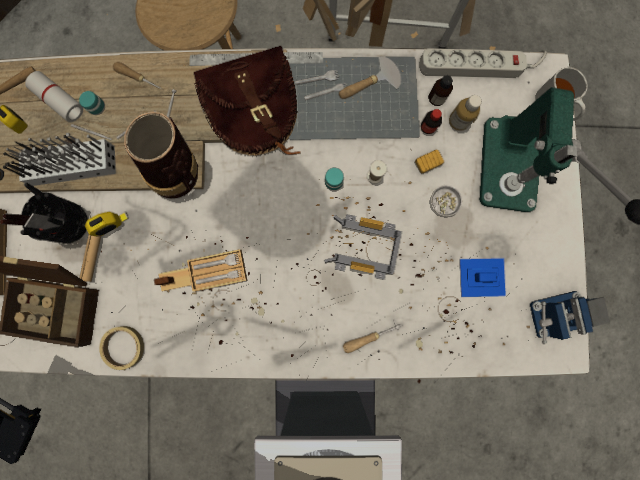

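View pics/side0.png

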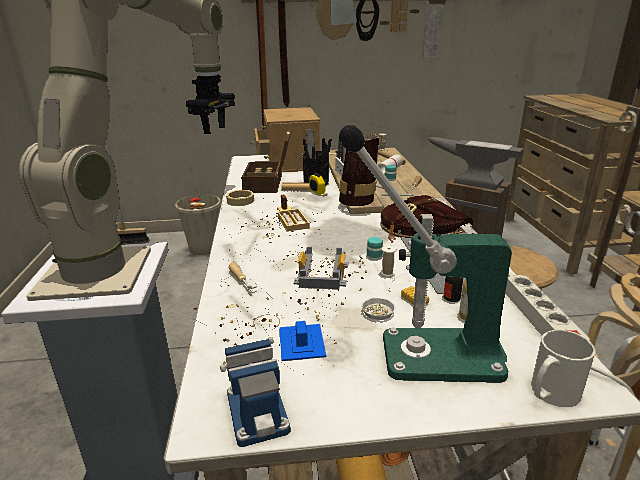

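View pics/wrist0.png

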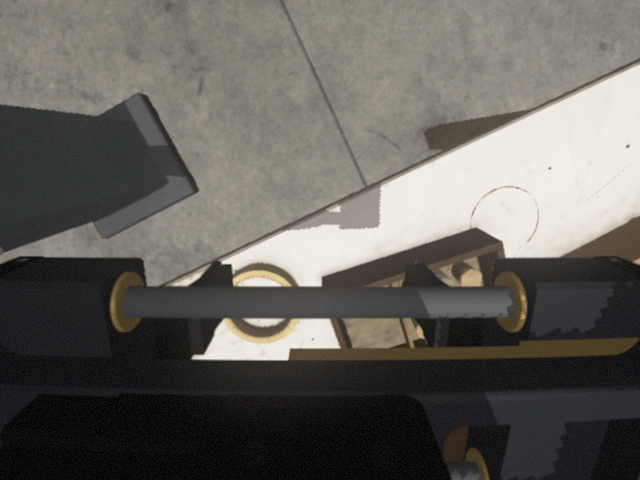

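The top view shows the tray at about (217,270) with its fin at (170,281). The dock is at about (365,247) with its mouth to the left, and the cover is at (482,278). In the side view the cover is at (302,341) and the dock at (322,268). I'll zoom in next.

```bash
cat > h.py <<'E'
import numpy as np, cv2
from scipy.spatial.transform import Rotation as R
from bench import *
def T(name,state=None):
    p=camera_params(name); M=np.eye(4)
    if name=="wrist":
        s=state; A=np.eye(4);A[:3,:3]=R.from_quat(s['eef_rot']).as_matrix();A[:3,3]=s['ee_pos']
        return p,A@np.array(p['mount'])
    M[:3,:3]=R.from_quat(p['orientation']).as_matrix();M[:3,3]=p['xyz'];return p,M
def rays(name,px,state=None):
    p,M=T(name,state)
    u=cv2.undistortPoints(np.array(px,float).reshape(-1,1,2),p['intrinsics'],p['dist']).reshape(-1,2)
    d=np.c_[u,np.ones(len(u))]@M[:3,:3].T
    return M[:3,3],d/np.linalg.norm(d,axis=1,keepdims=True)
def onz(name,px,z,state=None):
    o,d=rays(name,px,state); t=(z-o[2])/d[:,2]; return o+d*t[:,None]
def tri(l):  # list of (o,d)
    A=0;b=0
    for o,d in l:
        P=np.eye(3)-np.outer(d,d);A=A+P;b=b+P@o
    x=np.linalg.solve(A,b); return x,[np.linalg.norm((np.eye(3)-np.outer(d,d))@(x-o)) for o,d in l]
def proj(name,X,state=None):
    p,M=T(name,state); Mi=np.linalg.inv(M); r=cv2.Rodrigues(Mi[:3,:3])[0]
    return cv2.projectPoints(np.array(X,float).reshape(-1,1,3),r,Mi[:3,3],p['intrinsics'],p['dist'])[0].reshape(-1,2)
def crop(src,x0,y0,w,h,k,out):
    im=cv2.imread(src)[y0:y0+h,x0:x0+w]
    cv2.imwrite(out,cv2.resize(im,None,fx=k,fy=k,interpolation=cv2.INTER_CUBIC))
E
python3 - <<'E'
from h import *
crop('pics/top0.png',145,235,120,70,6,'pics/ct.png')
crop('pics/top0.png',315,205,100,80,7,'pics/cd.png')
crop('pics/top0.png',440,240,80,70,7,'pics/cc.png')
crop('pics/side0.png',265,180,100,120,5,'pics/cs.png')
crop('pics/side0.png',260,300,90,80,7,'pics/csc.png')
E
```

```text
(no output)
```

View pics/ct.png

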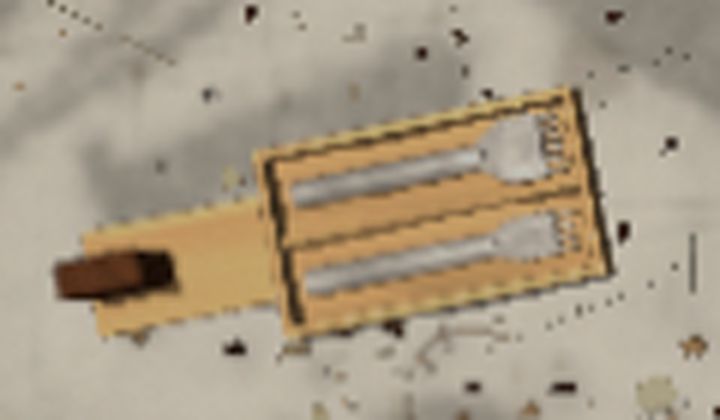

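View pics/cd.png

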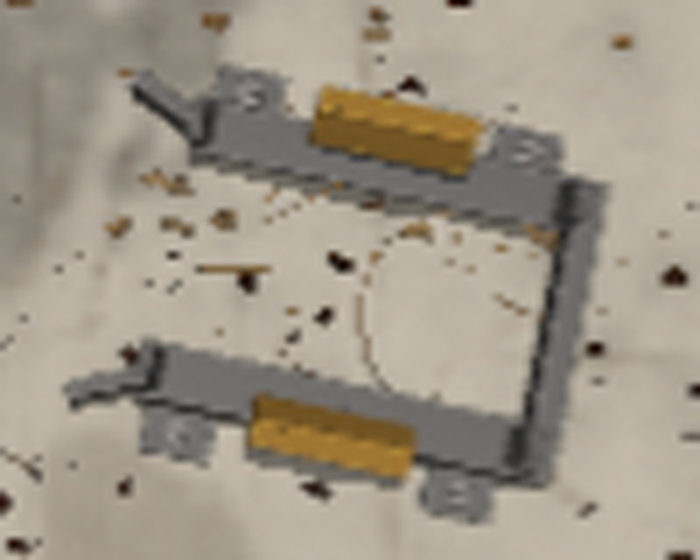

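View pics/cc.png

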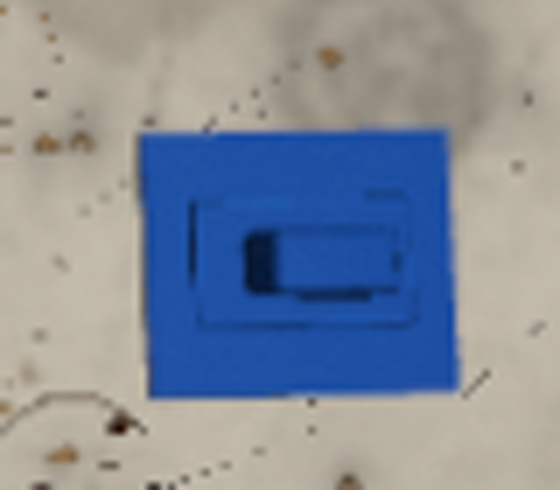

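View pics/cs.png

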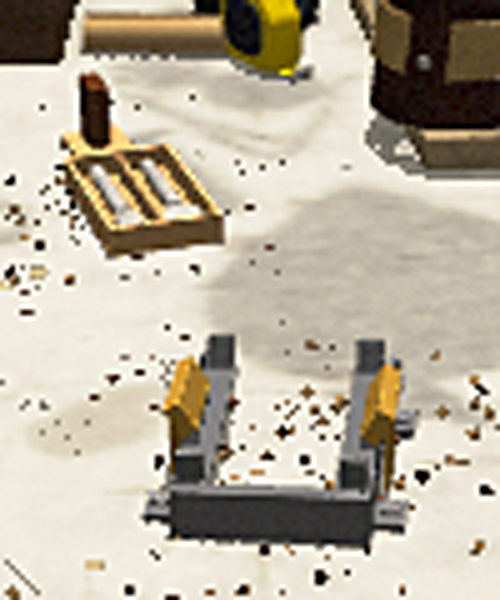

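View pics/csc.png

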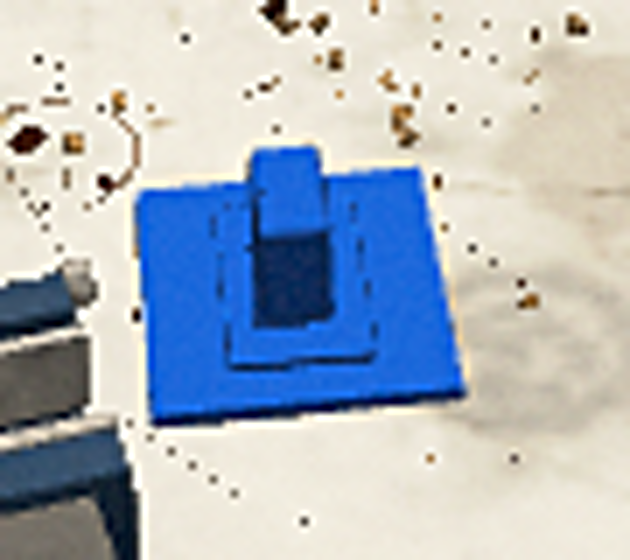

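```bash
cat >> h.py <<'E'
def uz(pts,x0,y0,k): return [(x0+(u+.5)/k-.5, y0+(v+.5)/k-.5) for u,v in pts]
E
python3 - <<'E'
from h import *
np.set_printoptions(precision=4,suppress=True)
t=uz([(258,152),(575,88),(605,265),(290,335)],145,235,6)
P=onz('top',t,.018);print('tray rim\n',P, P.mean(0), np.linalg.norm(P-np.roll(P,1,0),axis=1))
d=(P[1]+P[2]-P[0]-P[3]);print('yaw',np.arctan2(d[1],d[0]))
f=uz([(57,278),(140,268)],145,235,6)
s=uz([(91,75)],265,180,5)
# fin top corners in top: 
F=onz('top',uz([(55,262),(135,252),(140,292),(60,300)],145,235,6),.046);print('fin',F,F.mean(0))
print('fin tri',tri([tuple(x[0] if i else x for i,x in enumerate(rays('top',uz([(97,276)],145,235,6)))),tuple(x[0] if i else x for i,x in enumerate(rays('side',s)))]))
D=onz('top',uz([(570,178),(607,183),(548,485),(507,480)],315,205,7),.026);print('stop',D)
L=onz('top',uz([(192,160),(555,228),(150,345),(525,418)],315,205,7),.026);print('ledge',L)
for a,b in((0,1),(2,3)): v=L[b]-L[a];print(np.arctan2(v[1],v[0]))
v=D[1]-D[2];print('stop across',np.arctan2(v[1],v[0]),np.linalg.norm(v))
C=onz('top',uz([(138,133),(447,130),(459,391),(150,398)],440,240,7),.004);print('cover',C,C.mean(0),np.linalg.norm(C-np.roll(C,1,0),axis=1))
d=C[1]+C[2]-C[0]-C[3];print('yaw',np.arctan2(d[1],d[0]))
B=onz('top',uz([(277,230),(400,228),(402,292),(277,293)],440,240,7),.038);print('bar',B,B.mean(0))
S=uz([(252,148),(318,148),(330,234),(254,234)],260,300,7)
sb=np.mean(S,0); tb=np.mean(uz([(277,230),(400,228),(402,292),(277,293)],440,240,7),0)
o1,d1=rays('top',[tb]);o2,d2=rays('side',[sb]);print('bar tri',tri([(o1,d1[0]),(o2,d2[0])]))
Cs=onz('side',uz([(137,190),(417,167),(465,395),(153,420)],260,300,7),.004);print('cover side',Cs,Cs.mean(0))
E
```

```text
tray rim
 [[0.537  0.3053 0.018 ]
 [0.5603 0.1891 0.018 ]
 [0.4962 0.1773 0.018 ]
 [0.4706 0.2918 0.018 ]] [0.516  0.2409 0.018 ] [0.0677 0.1185 0.0652 0.1174]
yaw -1.3619767338173911
fin [[0.4961 0.3698 0.046 ]
 [0.4997 0.3408 0.046 ]
 [0.4856 0.3386 0.046 ]
 [0.4826 0.3676 0.046 ]] [0.491  0.3542 0.046 ]
fin tri (array([0.4914, 0.3532, 0.0492]), [np.float64(0.0002306426558701242), np.float64(0.00023064265586997688)])
stop [[ 0.6009 -0.1492  0.026 ]
 [ 0.5993 -0.1607  0.026 ]
 [ 0.506  -0.1407  0.026 ]
 [ 0.5076 -0.1281  0.026 ]]
ledge [[ 0.6067 -0.032   0.026 ]
 [ 0.5853 -0.1443  0.026 ]
 [ 0.5494 -0.0187  0.026 ]
 [ 0.5266 -0.1339  0.026 ]]
-1.7591275567372504
-1.7661168145346924
stop across -0.2116609413499272 0.09544714816652591
cover [[ 0.5396 -0.2929  0.004 ]
 [ 0.54   -0.3937  0.004 ]
 [ 0.4572 -0.3945  0.004 ]
 [ 0.4562 -0.2943  0.004 ]] [ 0.4983 -0.3439  0.004 ] [0.0835 0.1007 0.0828 0.1001]
yaw -1.5634900531507194
bar [[ 0.5075 -0.3253  0.038 ]
 [ 0.5078 -0.3641  0.038 ]
 [ 0.4882 -0.364   0.038 ]
 [ 0.4883 -0.3246  0.038 ]] [ 0.498  -0.3445  0.038 ]
bar tri (array([ 0.4985, -0.3451,  0.0363]), [np.float64(0.0005266088558705503), np.float64(0.0005266088558706077)])
cover side [[ 0.4572 -0.2952  0.004 ]
 [ 0.5396 -0.2948  0.004 ]
 [ 0.5414 -0.3972  0.004 ]
 [ 0.4583 -0.3965  0.004 ]] [ 0.4991 -0.3459  0.004 ]
```

```bash
cat >> h.py <<'E'
np.set_printoptions(precision=4,suppress=True)
def plan(pos,zyaw,s=None):
    """delta in tool axes to put TCP at pos, tool x down, tool z at yaw zyaw (mod pi)"""
    s=s or read_state(); A=R.from_quat(s['eef_rot']); best=None
    for y in(zyaw,zyaw+np.pi):
        z=np.array([np.cos(y),np.sin(y),0]);x=np.array([0,0,-1.]);yy=np.cross(z,x)
        B=R.from_matrix(np.c_[x,yy,z]); r=(A.inv()*B).as_rotvec()
        if best is None or np.linalg.norm(r)<np.linalg.norm(best):best=r
    d=A.inv().apply(np.array(pos)-s['ee_pos'])*1000
    print('shift mm',d.round(1),'turn',best.round(4))
def show(s=None):
    s=s or read_state();M=R.from_quat(s['eef_rot']).as_matrix()
    print('t',round(s['time'],2),'pos',s['ee_pos'],'axes y',M[:,1],'z',M[:,2],'zyaw',np.arctan2(M[1,2],M[0,2]).round(4),'w',round(s['width'],4),'F',s['ft_force'],'q',s['joint_positions'])
E
python3 - <<'E'
from h import *
show(); plan([.491,.354,.15],-1.358+np.pi/2); 
E
```

```text
t 0.15 pos [0.2716 0.5626 0.222 ] axes y [-0.9006  0.4347 -0.    ] z [ 0.4347  0.9006 -0.0011] zyaw 1.1211 w 0.0871 F [-0.9032 -0.261  -1.1899] q [-1.1436  0.3327 -0.0647  1.4607  0.0216  1.3499 -0.0885]
shift mm [  72.1 -288.3  -92.4] turn [ 0.9083 -0.001   0.0005]
```

Emit:
{"api": "arm_command", "payload": {
  "targets": [
    [0, 7, -29, -9, 0.09, 0, 0],
    [0, 14, -58, -18, 0.18, 0, 0],
    [0, 21, -87, -28, 0.27, 0, 0],
    [0, 28, -116, -37, 0.36, 0, 0],
    [0, 36, -145, -46, 0.45, 0, 0],
    [0, 43, -174, -55, 0.54, 0, 0],
    [0, 50, -202, -65, 0.64, 0, 0],
    [0, 58, -231, -74, 0.73, 0, 0],
    [0, 65, -260, -83, 0.82, 0, 0],
    [0, 72, -288, -92, 0.908, 0, 0]
  ]
}}

```text
time: 1.15
ee_pos: [0.4918, 0.3537, 0.1501]
eef_rot: [-0.074, 0.703, 0.074, 0.703]
ft_force: [0.4, -0.5, -0.3]
width: 0.0869
```

```bash
python3 - <<'E'
from h import *
show(); s=read_state(); cv2.imwrite('pics/w1.png',camera('wrist')[:,:,::-1]); 
import pickle; pickle.dump(s,open('w1.pkl','wb'))
E
```

```text
t 1.15 pos [0.4918 0.3537 0.1501] axes y [-0.2077  0.9782 -0.0002] z [ 0.9782  0.2077 -0.0003] zyaw 0.2092 w 0.0869 F [ 0.3796 -0.4568 -0.2752] q [-0.8628  0.3377  0.2025  1.619  -0.0717  1.1926 -0.4357]
```

View pics/w1.png

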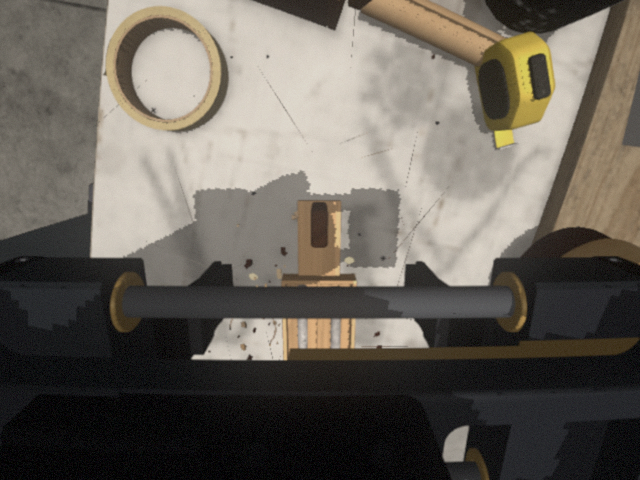

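The wrist view shows the fin between the fingers at about (319,225), lined up with the tool.

```bash
python3 - <<'E'
from h import *
crop('pics/w1.png',280,190,80,70,8,'pics/w1c.png')
E
```

```text
(no output)
```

View pics/w1c.png

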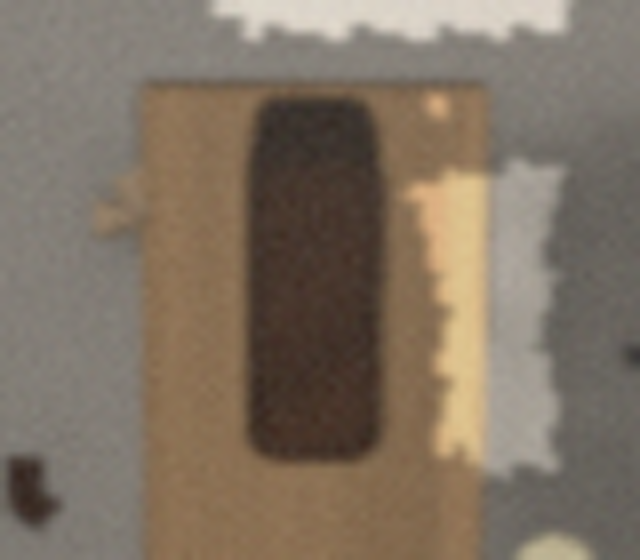

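```bash
python3 - <<'E'
from h import *
import pickle; s=pickle.load(open('w1.pkl','rb'))
# top face: rows ~160..460, cols 248..383
c=uz([(248,165),(383,165),(383,460),(248,460)],280,190,8)
print(onz('wrist',c,.046,s),onz('wrist',c,.046,s).mean(0))
n=uz([(145,82),(487,82)],280,190,8); N=onz('wrist',n,.005,s);print('neck end',N,N.mean(0))
l=[]
for nm,p,st in(('wrist',[np.mean(c,0)],s),('top',uz([(97,276)],145,235,6),None),('side',uz([(91,75)],265,180,5),None)):
    o,d=rays(nm,p,st);l.append((o,d[0]))
print(tri(l)); print(tri(l[:2]))
plan([.491,.354,.018],-1.358+np.pi/2)
E
```

```text
[[0.4819 0.3701 0.046 ]
 [0.4949 0.3729 0.046 ]
 [0.5014 0.3433 0.046 ]
 [0.488  0.3404 0.046 ]] [0.4916 0.3567 0.046 ]
neck end [[0.4692 0.3694 0.005 ]
 [0.507  0.3774 0.005 ]] [0.4881 0.3734 0.005 ]
(array([0.4914, 0.3558, 0.0473]), [np.float64(0.0013797794070844252), np.float64(0.0017870041956557117), np.float64(0.0009756564289595299)])
(array([0.4915, 0.3558, 0.0417]), [np.float64(0.00025122433386083067), np.float64(0.0002512243338607652)])
shift mm [130.9   6.9  -3.3] turn [-0.015   0.0001  0.0036]
```

Emit:
{"api": "arm_command", "payload": {
  "targets": [
    [0, 25, 1, 0, 0, 0, 0],
    [0, 50, 2, 0, 0, 0, 0],
    [0, 75, 2, 0, 0, 0, 0],
    [0, 100, 2, 0, 0, 0, 0],
    [0, 120, 2, 0, 0, 0, 0],
    [0, 133, 2, 0, 0, 0, 0],
    [0, 133, 2, 0, 0, 0, 0],
    [200, 133, 2, 0, 0, 0, 0],
    [220, 133, 2, 0, 0, 0, 0],
    [220, 133, 2, 0, 0, 0, 0]
  ],
  "newtons": 30
}}

```text
time: 2.2
ee_pos: [0.4912, 0.3573, 0.0187]
eef_rot: [-0.075, 0.703, 0.076, 0.704]
ft_force: [-0.0, -0.1, -0.1]
width: 0.0707
```

Emit:
{"api": "arm_command", "payload": {
  "targets": [
    [240, 0, 0, 0, 0, 0, 0],
    [255, 0, 0, 0, 0, 0, 0],
    [255, 0, 0, 0, 0, 0, 0],
    [255, 0, 0, 0, 0, 0, 0],
    [255, 0, 0, 0, 0, 0, 0]
  ],
  "newtons": 30
}}

```text
time: 2.7
ee_pos: [0.4907, 0.3567, 0.0175]
eef_rot: [-0.075, 0.703, 0.075, 0.703]
ft_force: [-0.6, -0.1, -0.3]
width: 0.031
```

```bash
python3 - <<'E'
from h import *
show(); c=np.array([.566,-.082]);y=-1.768;d=np.array([np.cos(y),np.sin(y)])
s=read_state()
for dx in(-.275,-.115):
  p=c+dx*d; print(p); plan([*p,s['ee_pos'][2]],y+np.pi/2)
cv2.imwrite('pics/w2.png',camera('wrist')[:,:,::-1])
E
```

```text
t 2.7 pos [0.4907 0.3567 0.0175] axes y [-0.2113  0.9774  0.    ] z [0.9774 0.2113 0.    ] zyaw 0.2129 w 0.031 F [-0.5709 -0.1199 -0.3422] q [-0.8483  0.4844  0.1805  1.7233 -0.1035  0.9432 -0.4143]
[0.6199 0.1877]
shift mm [  -0.  -192.5   90.6] turn [ 0.4101 -0.     -0.    ]
[0.5885 0.0308]
shift mm [  -0.  -339.3   26.8] turn [ 0.4101 -0.     -0.    ]
```

View pics/w2.png

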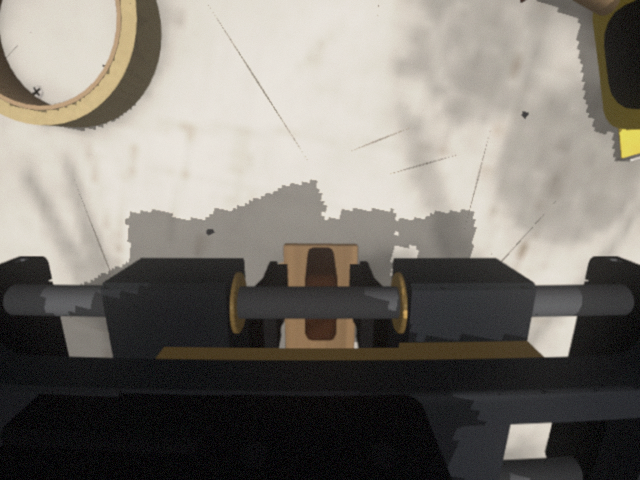

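Still closing, at a width of 31 mm with the fin between the pads.

Emit:
{"api": "arm_command", "payload": {
  "targets": [
    [255, 0, 0, 0, 0, 0, 0],
    [255, 0, 0, 0, 0, 0, 0],
    [255, 0, 0, 0, 0, 0, 0],
    [255, 0, 0, 0, 0, 0, 0],
    [255, 0, 0, 0, 0, 0, 0],
    [255, 0, 0, 0, 0, 0, 0]
  ],
  "newtons": 30
}}

```text
time: 3.35
ee_pos: [0.4907, 0.3568, 0.0176]
eef_rot: [-0.075, 0.703, 0.075, 0.703]
ft_force: [0.3, 0.6, -1.1]
width: 0.014
```

```bash
python3 - <<'E'
from h import *
show(); c=np.array([.566,-.082]);y=-1.768;d=np.array([np.cos(y),np.sin(y)])
s=read_state()
for dx in(-.275,):
  p=c+dx*d; print(p); plan([*p,s['ee_pos'][2]],y+np.pi/2)
E
```

```text
t 3.35 pos [0.4907 0.3568 0.0176] axes y [-0.2114  0.9774  0.0001] z [0.9774 0.2114 0.0001] zyaw 0.213 w 0.014 F [ 0.2551  0.5969 -1.1258] q [-0.8483  0.4844  0.1804  1.7232 -0.1035  0.9431 -0.4143]
[0.6199 0.1877]
shift mm [  -0.  -192.6   90.5] turn [ 0.4102  0.0001 -0.0001]
```

Emit:
{"api": "arm_command", "payload": {
  "targets": [
    [255, 0, -3, 1, 0.01, 0, 0],
    [255, 0, -9, 4, 0.02, 0, 0],
    [255, 0, -17, 8, 0.04, 0, 0],
    [255, 0, -26, 12, 0.06, 0, 0],
    [255, 0, -35, 16, 0.08, 0, 0],
    [255, 0, -44, 20, 0.1, 0, 0],
    [255, 0, -53, 25, 0.115, 0, 0],
    [255, 0, -62, 29, 0.13, 0, 0],
    [255, 0, -71, 33, 0.15, 0, 0],
    [255, 0, -80, 37, 0.17, 0, 0]
  ]
}}

```text
time: 4.35
ee_pos: [0.5442, 0.2857, 0.0175]
eef_rot: [-0.015, 0.707, 0.015, 0.707]
ft_force: [-0.6, 1.6, -0.1]
width: 0.0134
```

```bash
python3 - <<'E'
from h import *
show(); plan([.6199,.1877,.0175],-1.768+np.pi/2)
E
```

```text
t 4.35 pos [0.5442 0.2857 0.0175] axes y [-0.0412  0.9991  0.0001] z [ 0.9991  0.0412 -0.    ] zyaw 0.0412 w 0.0134 F [-0.5869  1.6101 -0.0808] q [-0.7462  0.5033  0.2385  1.7035 -0.1405  0.9515 -0.4132]
shift mm [   0.  -101.    71.6] turn [ 0.2384 -0.     -0.0001]
```

Emit:
{"api": "arm_command", "payload": {
  "targets": [
    [255, 0, -9, 6, 0.02, 0, 0],
    [255, 0, -19, 14, 0.045, 0, 0],
    [255, 0, -30, 22, 0.07, 0, 0],
    [255, 0, -41, 30, 0.1, 0, 0],
    [255, 0, -52, 38, 0.125, 0, 0],
    [255, 0, -63, 46, 0.15, 0, 0],
    [255, 0, -74, 54, 0.175, 0, 0],
    [255, 0, -85, 61, 0.2, 0, 0],
    [255, 0, -94, 67, 0.22, 0, 0],
    [255, 0, -101, 72, 0.238, 0, 0]
  ]
}}

```text
time: 5.35
ee_pos: [0.6206, 0.1876, 0.0176]
eef_rot: [0.07, 0.704, -0.07, 0.704]
ft_force: [-0.8, 1.6, 1.3]
width: 0.0139
```

```bash
python3 - <<'E'
from h import *
show()
for n in('top','side','wrist'): cv2.imwrite(f'pics/{n}3.png',camera(n)[:,:,::-1])
crop('pics/top3.png',270,190,150,100,5,'pics/ct3.png')
crop('pics/side3.png',265,150,110,150,4,'pics/cs3.png')
E
```

```text
t 5.35 pos [0.6206 0.1876 0.0176] axes y [0.1958 0.9806 0.    ] z [ 0.9806 -0.1958  0.    ] zyaw -0.1971 w 0.0139 F [-0.8091  1.5682  1.3163] q [-0.599   0.5745  0.3124  1.6098 -0.2012  0.989  -0.4198]
```

View pics/ct3.png

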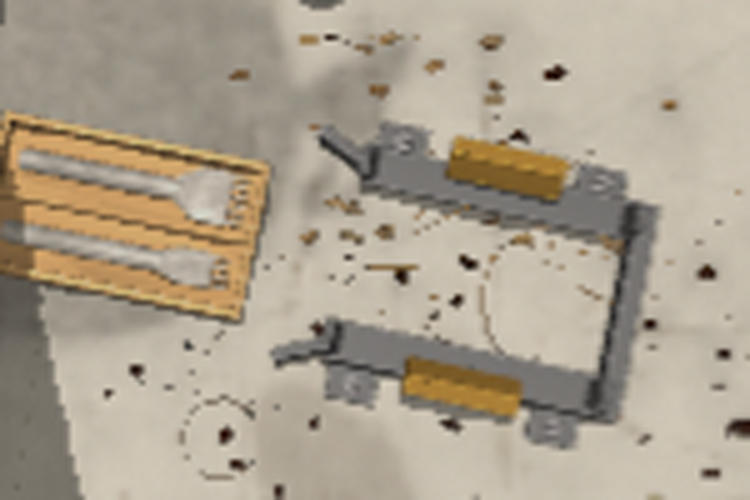

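View pics/cs3.png

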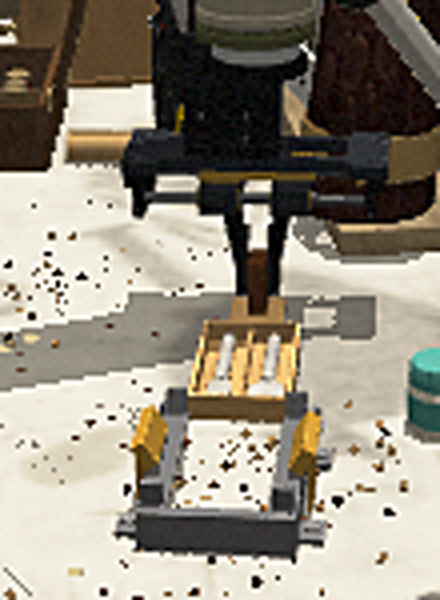

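View pics/wrist3.png

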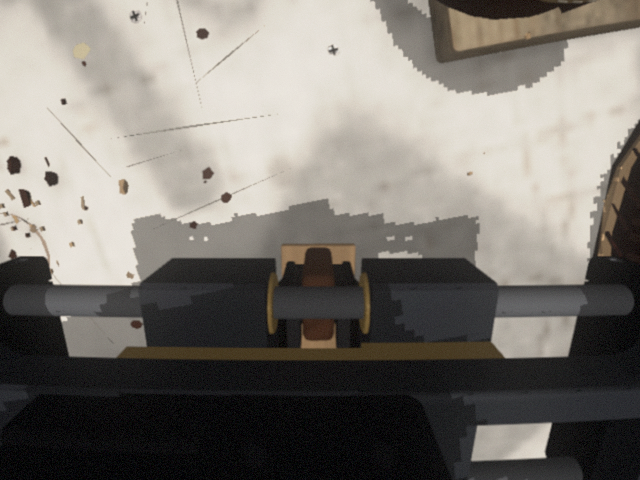

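In the close-up the tray's leading corners are at (270,168) and (245,318), in front of the wings, with both irons inside. Next I'll check lateral alignment and yaw against the dock in that same picture.

```bash
python3 - <<'E'
from h import *
u=lambda p:uz(p,270,190,5)
P=onz('top',u([(12,116),(270,163),(242,314),(0,270)]),.018);print(P)
for a,b in((0,1),(3,2)): v=P[b]-P[a];print('tray edge yaw',np.arctan2(v[1],v[0]))
v=P[1]-P[2];print('front w',np.linalg.norm(v),np.arctan2(v[1],v[0])-np.pi/2)
L=onz('top',u([(362,187),(612,238),(328,352),(590,402)]),.026);print(L)
for a,b in((0,1),(2,3)): v=L[b]-L[a];print('ledge yaw',np.arctan2(v[1],v[0]))
D=onz('top',u([(622,205),(655,208),(615,420),(580,415)]),.026);print(D)
v=D[1]-D[2];print(np.linalg.norm(v),np.arctan2(v[1],v[0])-np.pi/2)
W=onz('top',u([(322,128),(276,357)]),.022);print('wing ends',W,W.mean(0),np.linalg.norm(W[0]-W[1]))
im=cv2.imread('pics/top3.png');h=cv2.cvtColor(im,cv2.COLOR_BGR2HSV)
m=cv2.inRange(h,(12,140,90),(28,255,255));m[:, :340]=0;m[:,410:]=0;m[:210]=0;m[285:]=0
n,lab,st,ce=cv2.connectedComponentsWithStats(m)
for i in range(1,n):
  if st[i,4]>40:
    c=cv2.findContours((lab==i).astype('uint8'),0,2)[0][0];print(st[i],ce[i],cv2.minAreaRect(c),onz('top',[ce[i]],.041))
E
```

```text
[[0.6404 0.1208 0.018 ]
 [0.6193 0.0077 0.018 ]
 [0.5532 0.0201 0.018 ]
 [0.5726 0.1254 0.018 ]]
tray edge yaw -1.755130337268668
tray edge yaw -1.7525976454684593
front w 0.06727036184280237 -1.7551370354577582
[[ 0.6076 -0.032   0.026 ]
 [ 0.5852 -0.1402  0.026 ]
 [ 0.5361 -0.0169  0.026 ]
 [ 0.5143 -0.1295  0.026 ]]
ledge yaw -1.7753443225069276
ledge yaw -1.7623827886811803
[[ 0.5996 -0.1449  0.026 ]
 [ 0.5982 -0.1592  0.026 ]
 [ 0.5065 -0.1401  0.026 ]
 [ 0.5087 -0.1251  0.026 ]]
0.09366747810580295 -1.7759158644466024
wing ends [[ 0.6341 -0.015   0.022 ]
 [ 0.5343  0.0054  0.022 ]] [ 0.5842 -0.0048  0.022 ] 0.101925486120973
[359 218  25  12 183] [370.9016 223.224 ] ((371.1529541015625, 222.811767578125), (23.21156120300293, 8.894148826599121), 12.52880859375) [[ 0.6137 -0.0932  0.041 ]]
[351 262  23  11 162] [361.8272 266.9506] ((361.9058837890625, 266.9235534667969), (22.99462890625, 7.0502400398254395), 12.52880859375) [[ 0.5204 -0.0727  0.041 ]]
```

Emit:
{"api": "arm_command", "payload": {
  "targets": [
    [255, 0, -4, 0.5, 0.003, 0, 0],
    [255, 0, -10, 1, 0.006, 0, 0],
    [255, 0, -17, 1.5, 0.01, 0, 0],
    [255, 0, -25, 2, 0.01, 0, 0],
    [255, 0, -33, 2, 0.01, 0, 0],
    [255, 0, -41, 2, 0.01, 0, 0],
    [255, 0, -49, 2, 0.01, 0, 0],
    [255, 0, -57, 2, 0.01, 0, 0],
    [255, 0, -65, 2, 0.01, 0, 0],
    [255, 0, -72, 2, 0.01, 0, 0]
  ]
}}

```text
time: 6.5
ee_pos: [0.6079, 0.1167, 0.0176]
eef_rot: [0.072, 0.703, -0.072, 0.703]
ft_force: [0.7, 2.3, 0.2]
width: 0.0139
```

```bash
python3 - <<'E'
from h import *
show(); plan([.590,.0297,.0175],-.205)
cv2.imwrite(f'pics/top4.png',camera('top')[:,:,::-1])
crop('pics/top4.png',300,190,120,100,6,'pics/ct4.png')
E
```

```text
t 6.5 pos [0.6079 0.1167 0.0176] axes y [0.2038 0.979  0.    ] z [ 0.979  -0.2038  0.    ] zyaw -0.2052 w 0.0139 F [0.6849 2.2561 0.228 ] q [-0.5224  0.5208  0.3306  1.6954 -0.1987  0.9584 -0.3231]
shift mm [  0.1 -88.9   0.2] turn [-0.0002  0.     -0.    ]
```

View pics/ct4.png

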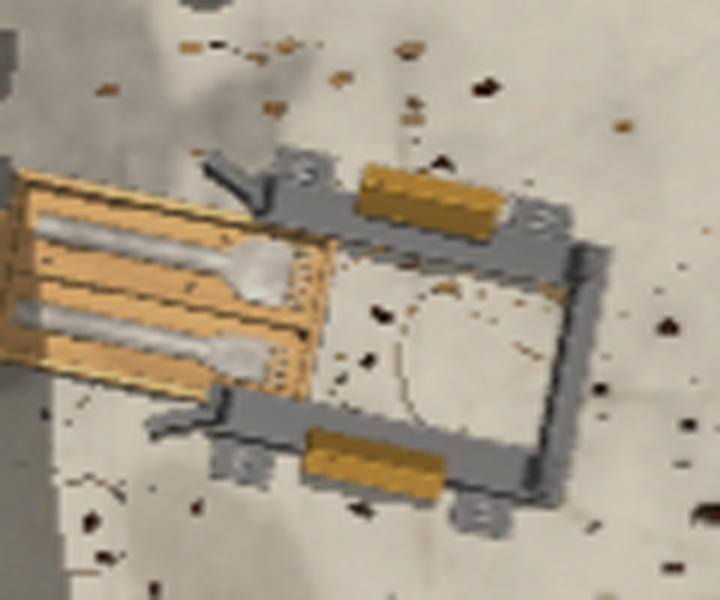

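The tray's leading end is under both ledges at about (320,320) in the zoomed picture, centred and with no contact force. I'll continue.

Emit:
{"api": "arm_command", "payload": {
  "targets": [
    [255, 0, -6, 0, 0, 0, 0],
    [255, 0, -13, 0, 0, 0, 0],
    [255, 0, -21, 0, 0, 0, 0],
    [255, 0, -29, 0, 0, 0, 0],
    [255, 0, -37, 0, 0, 0, 0],
    [255, 0, -45, 0, 0, 0, 0],
    [255, 0, -53, 0, 0, 0, 0],
    [255, 0, -61, 0, 0, 0, 0],
    [255, 0, -68, 0, 0, 0, 0],
    [255, 0, -74, 0, 0, 0, 0]
  ]
}}

```text
time: 7.55
ee_pos: [0.5928, 0.0444, 0.0175]
eef_rot: [0.072, 0.703, -0.072, 0.703]
ft_force: [0.9, 1.4, 0.1]
width: 0.0135
```

Emit:
{"api": "arm_command", "payload": {
  "targets": [
    [255, 0, -3, 0, 0, 0, 0],
    [255, 0, -6, 0, 0, 0, 0],
    [255, 0, -8, 0, 0, 0, 0],
    [255, 0, -10, 0, 0, 0, 0]
  ]
}}

```text
time: 7.95
ee_pos: [0.5909, 0.0355, 0.0175]
eef_rot: [0.072, 0.703, -0.072, 0.703]
ft_force: [-0.6, 1.6, 0.0]
width: 0.014
```

```bash
python3 - <<'E'
from h import *
show(); plan([.590,.0297,.0175],-.205)
cv2.imwrite(f'pics/top5.png',camera('top')[:,:,::-1])
crop('pics/top5.png',300,190,120,100,6,'pics/ct5.png')
E
```

```text
t 7.95 pos [0.5909 0.0355 0.0175] axes y [0.2032 0.9791 0.0002] z [ 0.9791 -0.2032  0.    ] zyaw -0.2046 w 0.014 F [-0.5541  1.6418  0.0396] q [-0.4229  0.4722  0.3531  1.7717 -0.1974  0.9324 -0.1917]
shift mm [ 0.  -5.9  0.2] turn [ 0.0004  0.     -0.0002]
```

View pics/ct5.png

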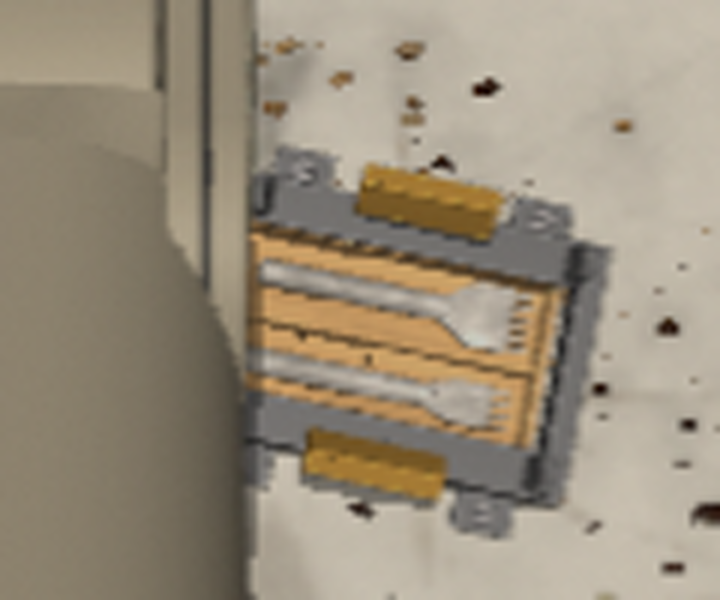

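The tray's front wall is now close to the stop, at about (550,370) in the zoomed picture. I'll creep forward until the force shows contact.

Emit:
{"api": "arm_command", "payload": {
  "targets": [
    [255, 0, -1.5, 0, 0, 0, 0],
    [255, 0, -3, 0, 0, 0, 0],
    [255, 0, -4, 0, 0, 0, 0],
    [255, 0, -4, 0, 0, 0, 0]
  ]
}}

```text
time: 8.4
ee_pos: [0.5903, 0.0316, 0.0176]
eef_rot: [0.072, 0.703, -0.072, 0.704]
ft_force: [1.1, 3.3, -0.8]
width: 0.0139
```

Emit:
{"api": "arm_command", "payload": {
  "targets": [
    [255, 0, -1, 0, 0, 0, 0],
    [255, 0, -2, 0, 0, 0, 0],
    [255, 0, -2, 0, 0, 0, 0]
  ]
}}

```text
time: 8.7
ee_pos: [0.5904, 0.0315, 0.0178]
eef_rot: [0.073, 0.703, -0.071, 0.704]
ft_force: [3.1, 8.0, -1.0]
width: 0.0134
```

Emit:
{"api": "arm_command", "payload": {
  "targets": [
    [255, 0, -1, 0, 0, 0, 0],
    [255, 0, -2, 0, 0, 0, 0],
    [255, 0, -2, 0, 0, 0, 0]
  ]
}}

```text
time: 9.0
ee_pos: [0.5905, 0.0314, 0.0182]
eef_rot: [0.073, 0.703, -0.07, 0.704]
ft_force: [3.9, 13.5, 0.1]
width: 0.0136
```

```bash
python3 - <<'E'
from h import *
show()
for n in('top','side'):cv2.imwrite(f'pics/{n}6.png',camera(n)[:,:,::-1])
crop('pics/top6.png',300,190,120,100,6,'pics/ct6.png')
crop('pics/side6.png',270,190,120,110,6,'pics/cs6.png')
E
```

```text
t 9.0 pos [0.5905 0.0314 0.0182] axes y [0.2011 0.9796 0.0046] z [ 0.9796 -0.2011  0.0017] zyaw -0.2025 w 0.0136 F [ 3.8734 13.5189  0.0915] q [-0.4141  0.4681  0.3526  1.7757 -0.2006  0.9296 -0.1787]
```

View pics/ct6.png

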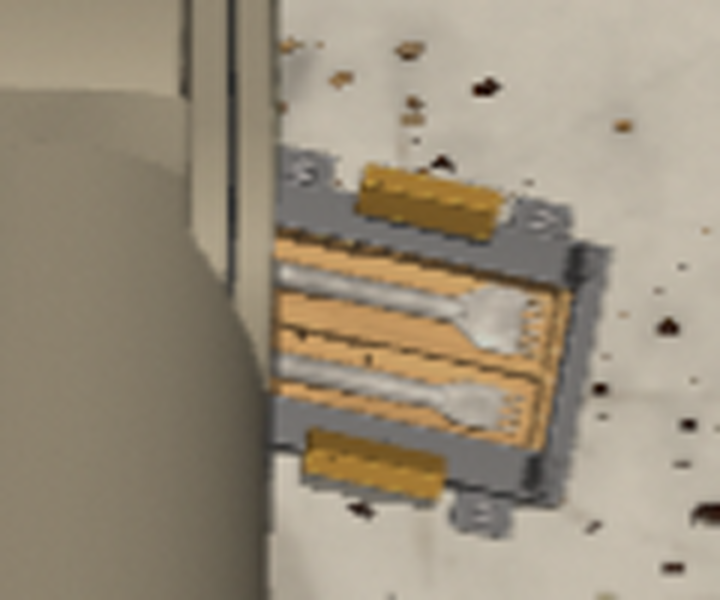

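View pics/cs6.png

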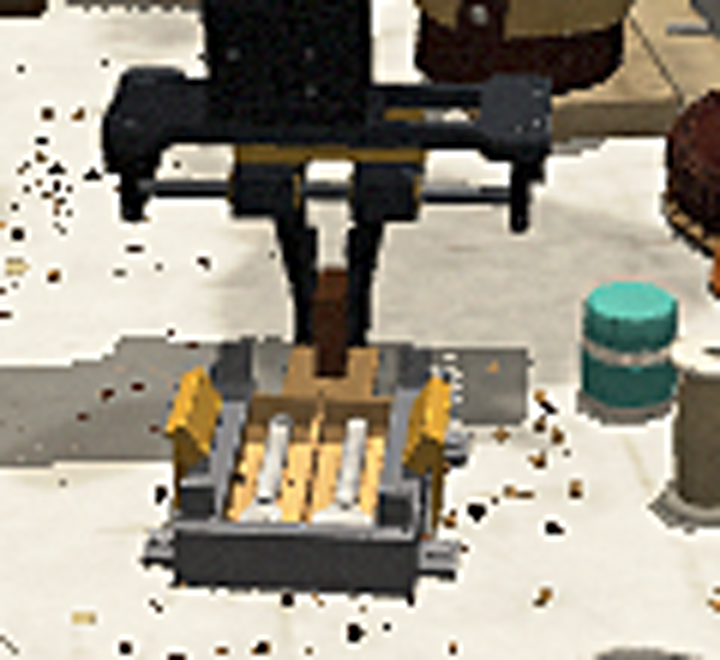

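Contact is confirmed: the force rose to 13.5 N while the TCP stood still. Both irons are in the tray. I'll relax the push, release and lift.

Emit:
{"api": "arm_command", "payload": {
  "targets": [
    [255, 0, 2, 0, 0, 0, 0],
    [255, 0, 3.5, 0, 0, 0, 0],
    [255, 0, 3.5, 0, 0, 0, 0],
    [60, 0, 3.5, 0, 0, 0, 0],
    [60, 0, 3.5, 0, 0, 0, 0],
    [60, 0, 3.5, 0, 0, 0, 0],
    [60, 0, 3.5, 0, 0, 0, 0],
    [60, 0, 3.5, 0, 0, 0, 0]
  ]
}}

```text
time: 9.9
ee_pos: [0.5899, 0.0306, 0.0175]
eef_rot: [0.072, 0.703, -0.073, 0.703]
ft_force: [0.3, 0.1, -0.0]
width: 0.0462
```

Emit:
{"api": "arm_command", "payload": {
  "targets": [
    [60, -8, 0, 0, 0, 0, 0],
    [60, -25, 0, 0, 0, 0, 0],
    [40, -50, 0, 0, 0, 0, 0],
    [0, -80, 0, 0, 0, 0, 0],
    [0, -110, 0, 0, 0, 0, 0],
    [0, -135, 0, 0, 0, 0, 0],
    [0, -150, 0, 0, 0, 0, 0]
  ]
}}

```text
time: 10.6
ee_pos: [0.5908, 0.0308, 0.1703]
eef_rot: [0.073, 0.702, -0.072, 0.704]
ft_force: [-0.3, 0.9, -0.0]
width: 0.0865
```

```bash
python3 - <<'E'
from h import *
show(); plan([.4985,-.345,.17],.0075)
E
```

```text
t 10.6 pos [0.5908 0.0308 0.1703] axes y [0.2037 0.979  0.0012] z [ 0.979  -0.2037  0.0027] zyaw -0.2052 w 0.0865 F [-0.296   0.8501 -0.0281] q [-0.4567  0.2979  0.3968  1.6462 -0.1216  1.219  -0.2391]
shift mm [  -0.2 -386.7  -13.8] turn [-0.2127  0.0028 -0.0009]
```

Emit:
{"api": "arm_command", "payload": {
  "targets": [
    [0, -5, -20, 0, 0, 0, 0],
    [0, -15, -50, -1, 0, 0, 0],
    [0, -25, -85, -2, 0, 0, 0],
    [0, -35, -120, -3, 0, 0, 0],
    [0, -45, -150, -4, 0, 0, 0],
    [0, -50, -175, -5, 0, 0, 0],
    [0, -50, -190, -6, 0, 0, 0],
    [0, -50, -190, -6, 0, 0, 0]
  ]
}}

```text
time: 11.4
ee_pos: [0.5446, -0.1559, 0.2173]
eef_rot: [0.073, 0.703, -0.074, 0.703]
ft_force: [-0.4, 0.6, 0.1]
width: 0.0869
```

```bash
python3 - <<'E'
from h import *
import pickle
s=read_state();show(s); pickle.dump(s,open('w7.pkl','wb'));cv2.imwrite('pics/w7.png',camera('wrist')[:,:,::-1])
E
```

```text
t 11.4 pos [ 0.5446 -0.1559  0.2173] axes y [ 0.2068  0.9784 -0.0004] z [ 0.9784 -0.2068 -0.0003] zyaw -0.2083 w 0.0869 F [-0.4491  0.6373  0.0558] q [-0.2424  0.2146  0.5123  1.6526 -0.108   1.3031  0.0805]
```

View pics/w7.png

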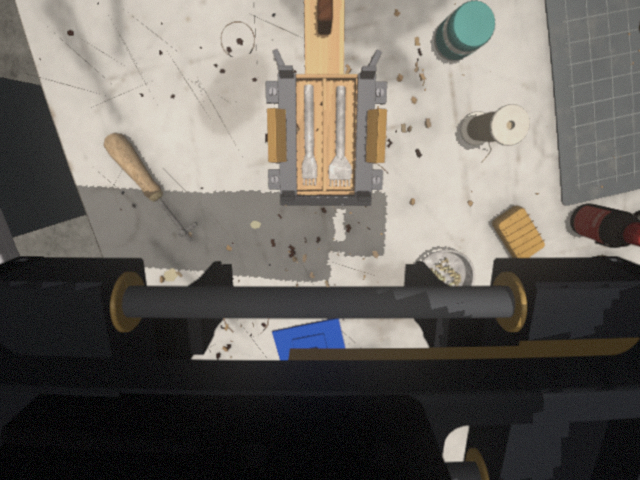

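The wrist view shows the whole dock at about (327,137), with the tray home against the stop and both irons in it. I'll zoom in to measure it.

```bash
python3 - <<'E'
from h import *
crop('pics/w7.png',255,55,145,160,4,'pics/w7c.png')
im=cv2.imread('pics/w7c.png');print(im.shape)
E
```

```text
(640, 580, 3)
```

View pics/w7c.png

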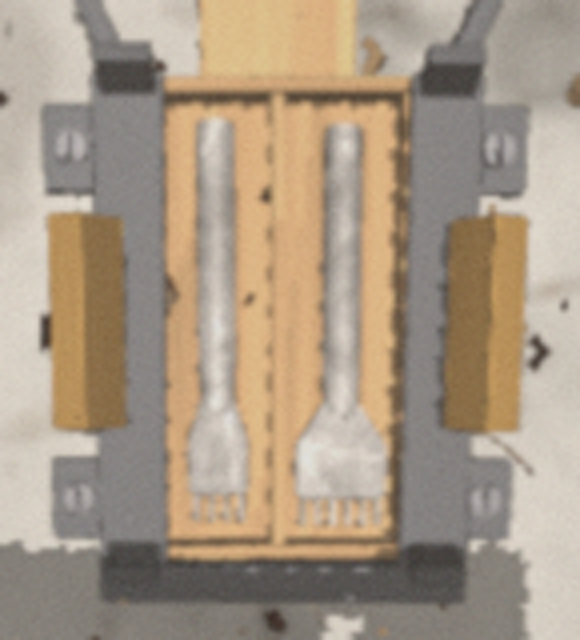

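```bash
python3 - <<'E'
from h import *
import pickle;s=pickle.load(open('w7.pkl','rb'))
def f(p,z): return onz('wrist',uz(p,255,55,4),z,s)
cr=f([(87,213),(87,428),(493,216),(491,428)],.049)
tp=f([(122,213),(127,428),(449,216),(444,428)],.033)
le=f([(163,95),(166,540),(413,95),(399,540)],.026)
for n,P in(('crest',cr),('tip',tp),('ledge',le)):
    print(n,P[:,:2].tolist(),P.mean(0),'sep',np.linalg.norm((P[0]+P[1]-P[2]-P[3])/2))
    for a,b in((0,1),(2,3)): v=P[b]-P[a];print('  yaw',np.arctan2(v[1],v[0]))
    v=P[2]+P[3]-P[0]-P[1];print('  cross',np.arctan2(v[1],v[0])-np.pi/2)
# stop top front/back edges
st=f([(100,602),(465,602)],.0);print('stop bottom?',st)
# triangulate ledge/catch heights w/ top view: brass crest points
E
```

```text
crest [[0.527477794155629, -0.04859387566027128], [0.5161542251365856, -0.09591965126352406], [0.6185322964944246, -0.06844543411082313], [0.6099055388600673, -0.11569511110804288]] [ 0.568  -0.0822  0.049 ] sep 0.09450329389682952
  yaw -1.8056495659881273
  yaw -1.7513853572019706
  cross -1.7820229882803469
tip [[0.5342277286704783, -0.048381722709199014], [0.5238518534036567, -0.09830159983442219], [0.6110536265701659, -0.0652785894669832], [0.6009399867686979, -0.11456663964556145]] [ 0.5675 -0.0816  0.033 ] sep 0.07872299706478081
  yaw -1.7757289965102343
  yaw -1.7731816305192223
  cross -1.783009571785115
ledge [[0.5495894606239342, -0.023033873730213594], [0.5265350425006969, -0.12828229118560897], [0.6086060399637727, -0.03545799918645673], [0.5854059162845193, -0.14071292820453393]] [ 0.5675 -0.0819  0.026 ] sep 0.06023954436597352
  yaw -1.7864380627396823
  yaw -1.7877456867679173
  cross -1.7785878040418177
stop bottom? [[ 0.5022 -0.1442  0.    ]
 [ 0.6024 -0.1654  0.    ]]
```

Dock: centre (0.5675, -0.082), yaw -1.78, with the crest, tip and ledge separations matching their stated heights. Next, the cover.

```bash
python3 - <<'E'
from h import *
plan([.4985,-.345,.15],.0075)
E
```

```text
shift mm [  67.  -196.7   -6.6] turn [-0.2135 -0.0006 -0.0004]
```

Emit:
{"api": "arm_command", "payload": {
  "targets": [
    [0, 3, -20, -1, -0.02, 0, 0],
    [0, 8, -45, -2, -0.05, 0, 0],
    [0, 15, -75, -3, -0.08, 0, 0],
    [0, 25, -105, -4, -0.12, 0, 0],
    [0, 36, -135, -5, -0.15, 0, 0],
    [0, 48, -162, -6, -0.18, 0, 0],
    [0, 58, -183, -7, -0.2, 0, 0],
    [0, 67, -197, -7, -0.213, 0, 0],
    [0, 67, -197, -7, -0.213, 0, 0]
  ]
}}

```text
time: 12.35
ee_pos: [0.4978, -0.3451, 0.1486]
eef_rot: [-0.002, 0.708, 0.003, 0.706]
ft_force: [0.1, 0.6, 0.9]
width: 0.0872
```

```bash
python3 - <<'E'
from h import *
import pickle
s=read_state();show(s); pickle.dump(s,open('w8.pkl','wb'));cv2.imwrite('pics/w8.png',camera('wrist')[:,:,::-1])
E
```

```text
t 12.35 pos [ 0.4978 -0.3451  0.1486] axes y [-0.0075  1.      0.001 ] z [ 1.      0.0075 -0.0029] zyaw 0.0075 w 0.0872 F [0.1487 0.6464 0.8667] q [ 0.078   0.3753  0.5694  1.634  -0.2128  1.1981  0.7018]
```

View pics/w8.png

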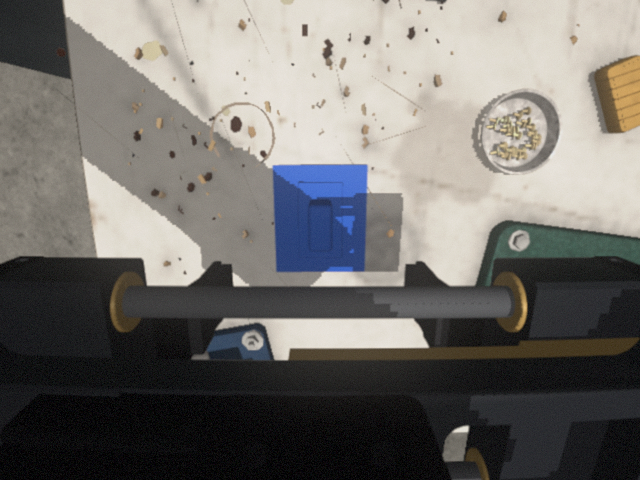

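The cover is centred at about (320,218) with its bar at (320,225). The dish, at (517,132), and the green base, at (500,240), are clear of the fingers.

```bash
python3 - <<'E'
from h import *
crop('pics/w8.png',265,155,110,125,5,'pics/w8c.png')
E
```

```text
(no output)
```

View pics/w8c.png

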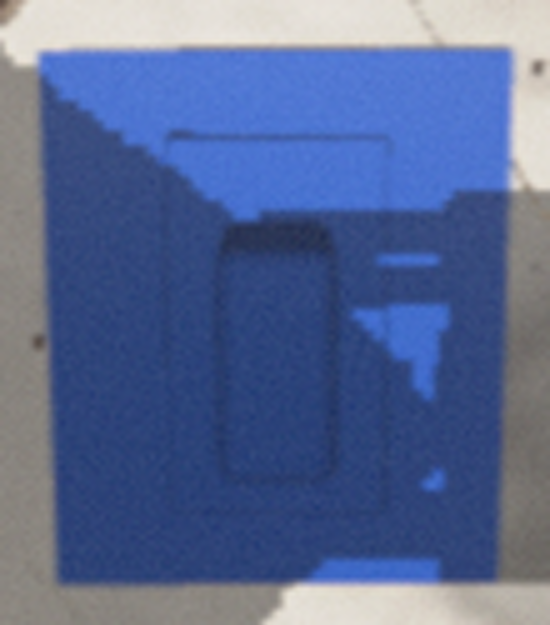

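```bash
python3 - <<'E'
from h import *
import pickle;s=pickle.load(open('w8.pkl','rb'))
f=lambda p,z:onz('wrist',uz(p,265,155,5),z,s)
C=f([(40,53),(512,48),(498,581),(60,582)],.004);print(C,C.mean(0));v=C[2]+C[3]-C[0]-C[1];print('yaw',np.arctan2(v[1],v[0]));v=C[1]+C[2]-C[0]-C[3];print(np.arctan2(v[1],v[0])-np.pi/2)
b=[(218,254),(335,254),(334,480),(222,482)]
B=f(b,.038);print(B,B.mean(0));v=B[2]+B[3]-B[0]-B[1];print('yaw',np.arctan2(v[1],v[0]))
l=[]
for nm,p,st in(('wrist',np.mean(uz(b,265,155,5),0),s),('top',np.mean(uz([(277,230),(400,228),(402,292),(277,293)],440,240,7),0),None),('side',np.mean(uz([(252,148),(318,148),(330,234),(254,234)],260,300,7),0),None)):
    o,d=rays(nm,[p],st);l.append((o,d[0]))
print(tri(l));print(tri(l[:2]))
plan([.4985,-.3445,.018],.0075)
E
```

```text
[[ 0.4564 -0.2943  0.004 ]
 [ 0.5397 -0.2928  0.004 ]
 [ 0.5412 -0.3925  0.004 ]
 [ 0.4578 -0.3935  0.004 ]] [ 0.4987 -0.3433  0.004 ]
yaw -1.556454281954423
-1.5563139224681577
[[ 0.4889 -0.3242  0.038 ]
 [ 0.5078 -0.3241  0.038 ]
 [ 0.5083 -0.3622  0.038 ]
 [ 0.4896 -0.3627  0.038 ]] [ 0.4986 -0.3433  0.038 ]
yaw -1.5557287487840434
(array([ 0.4986, -0.3444,  0.0358]), [np.float64(0.0008569136103980129), np.float64(0.0009860459812788482), np.float64(0.0005193252079255297)])
(array([ 0.4982, -0.3404,  0.049 ]), [np.float64(0.0004397027300390465), np.float64(0.00043970273003898704)])
shift mm [131.4  -0.6  -0. ] turn [ 0.0007 -0.0018 -0.0012]
```

Emit:
{"api": "arm_command", "payload": {
  "targets": [
    [0, 20, 1, 1, -0.005, -0.002, -0.001],
    [0, 45, 1, 1, -0.005, -0.002, -0.001],
    [0, 75, 1, 1, -0.005, -0.002, -0.001],
    [0, 100, 1, 1, -0.005, -0.002, -0.001],
    [0, 120, 1, 1, -0.005, -0.002, -0.001],
    [0, 132, 1, 1, -0.005, -0.002, -0.001],
    [0, 137, 1, 1, -0.005, -0.002, -0.001],
    [0, 137, 1, 1, -0.005, -0.002, -0.001]
  ]
}}

```text
time: 13.2
ee_pos: [0.5, -0.3436, 0.0136]
eef_rot: [-0.005, 0.706, 0.005, 0.708]
ft_force: [1.2, 0.9, 0.1]
width: 0.0872
```

```bash
python3 - <<'E'
from h import *
show();plan([.4986,-.344,.0105],.013)
E
```

```text
t 13.2 pos [ 0.5    -0.3436  0.0136] axes y [-0.0139  0.9999 -0.0006] z [0.9999 0.0139 0.0021] zyaw 0.0139 w 0.0872 F [1.1582 0.9072 0.1434] q [ 0.1263  0.5309  0.5086  1.7416 -0.3094  0.9473  0.7723]
shift mm [ 3.1 -0.4 -1.5] turn [0.0009 0.0021 0.0006]
```

Emit:
{"api": "arm_command", "payload": {
  "targets": [
    [0, 3, 0, -1, 0, 0, 0],
    [100, 3, 0, -1, 0, 0, 0],
    [200, 3, 0, -1, 0, 0, 0],
    [255, 3, 0, -1, 0, 0, 0],
    [255, 3, 0, -1, 0, 0, 0],
    [255, 3, 0, -1, 0, 0, 0],
    [255, 3, 0, -1, 0, 0, 0],
    [255, 3, 0, -1, 0, 0, 0],
    [255, 3, 0, -1, 0, 0, 0],
    [255, 3, 0, -1, 0, 0, 0]
  ],
  "newtons": 50
}}

```text
time: 14.2
ee_pos: [0.4985, -0.3443, 0.0105]
eef_rot: [-0.005, 0.706, 0.004, 0.708]
ft_force: [-0.0, 0.2, -0.7]
width: 0.023
```

Emit:
{"api": "arm_command", "payload": {
  "targets": [
    [255, 0, 0, 0, 0, 0, 0],
    [255, 0, 0, 0, 0, 0, 0],
    [255, 0, 0, 0, 0, 0, 0],
    [255, 0, 0, 0, 0, 0, 0]
  ],
  "newtons": 50
}}

```text
time: 14.6
ee_pos: [0.4985, -0.3443, 0.0105]
eef_rot: [-0.005, 0.706, 0.004, 0.708]
ft_force: [0.9, -0.2, -1.0]
width: 0.0195
```

```bash
python3 - <<'E'
from h import *
show()
E
```

```text
t 14.6 pos [ 0.4985 -0.3443  0.0105] axes y [-0.0131  0.9999 -0.0009] z [0.9999 0.0131 0.002 ] zyaw 0.0131 w 0.0195 F [ 0.9311 -0.161  -1.0056] q [ 0.1288  0.5337  0.5077  1.7455 -0.3115  0.9408  0.7754]
```

Gripped, at a width of 19.5 mm. I'll lift straight up.

Emit:
{"api": "arm_command", "payload": {
  "targets": [
    [255, -4, 0, 0, 0, 0, 0],
    [255, -12, 0, 0, 0, 0, 0],
    [255, -25, 0, 0, 0, 0, 0],
    [255, -42, 0, 0, 0, 0, 0],
    [255, -62, 0, 0, 0, 0, 0],
    [255, -82, 0, 0, 0, 0, 0],
    [255, -100, 0, 0, 0, 0, 0],
    [255, -112, 0, 0, 0, 0, 0],
    [255, -120, 0, 0, 0, 0, 0],
    [255, -120, 0, 0, 0, 0, 0]
  ]
}}

```text
time: 15.6
ee_pos: [0.4987, -0.3445, 0.1316]
eef_rot: [-0.005, 0.706, 0.004, 0.708]
ft_force: [0.2, 0.7, -1.5]
width: 0.0195
```

```bash
python3 - <<'E'
from h import *
show();plan([.5675,-.082,.13],-.209)
E
```

```text
t 15.6 pos [ 0.4987 -0.3445  0.1316] axes y [-0.013   0.9999 -0.0015] z [0.9999 0.013  0.0036] zyaw 0.013 w 0.0195 F [ 0.2437  0.7489 -1.4695] q [ 0.0794  0.3869  0.5653  1.6575 -0.2234  1.1581  0.7137]
shift mm [  1.5 261.6  72.2] turn [0.222  0.0037 0.0011]
```

Emit:
{"api": "arm_command", "payload": {
  "targets": [
    [255, 0, 10, 3, 0.01, 0, 0],
    [255, 0, 30, 8, 0.03, 0.001, 0],
    [255, 0, 60, 16, 0.05, 0.002, 0],
    [255, 0, 95, 26, 0.08, 0.002, 0.001],
    [255, 0, 130, 36, 0.11, 0.003, 0.001],
    [255, 0, 165, 46, 0.14, 0.003, 0.001],
    [255, 0, 200, 56, 0.17, 0.004, 0.001],
    [255, 0, 232, 65, 0.2, 0.004, 0.001],
    [255, 1, 252, 70, 0.215, 0.004, 0.001],
    [255, 1, 262, 72, 0.222, 0.004, 0.001]
  ]
}}

```text
time: 16.6
ee_pos: [0.5667, -0.0778, 0.1282]
eef_rot: [0.073, 0.705, -0.072, 0.702]
ft_force: [-0.6, 0.3, -1.7]
width: 0.0201
```

Emit:
{"api": "arm_command", "payload": {
  "targets": [
    [255, 0, 0, 0, 0, 0, 0],
    [255, 0, 0, 0, 0, 0, 0]
  ]
}}

```text
time: 16.8
ee_pos: [0.5663, -0.0825, 0.1291]
eef_rot: [0.074, 0.704, -0.074, 0.702]
ft_force: [0.2, -0.9, -0.9]
width: 0.0197
```

```bash
python3 - <<'E'
from h import *
show();plan([.5675,-.082,.13],-.209)
for n in('wrist','side'):cv2.imwrite(f'pics/{n}9.png',camera(n)[:,:,::-1])
crop('pics/side9.png',250,150,150,150,4,'pics/cs9.png')
E
```

```text
t 16.8 pos [ 0.5663 -0.0825  0.1291] axes y [ 0.2083  0.9781 -0.0007] z [ 0.9781 -0.2083 -0.0024] zyaw -0.2098 w 0.0197 F [ 0.191  -0.9327 -0.8742] q [-0.3475  0.3067  0.4915  1.7423 -0.1573  1.1344 -0.0182]
shift mm [-0.9  0.7  1. ] turn [-0.0008 -0.0024  0.0007]
```

View pics/wrist9.png

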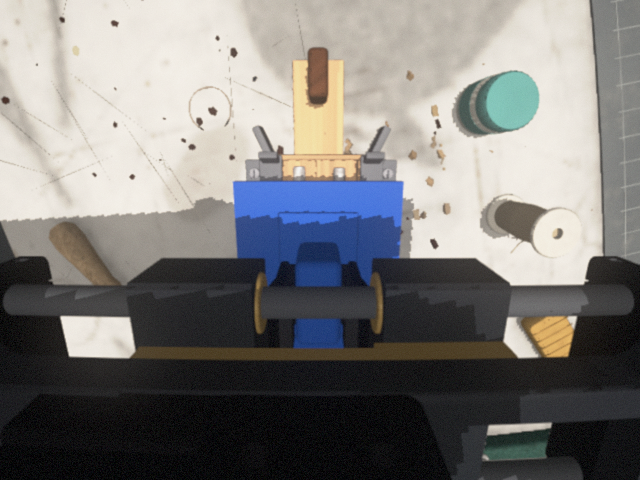

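View pics/cs9.png

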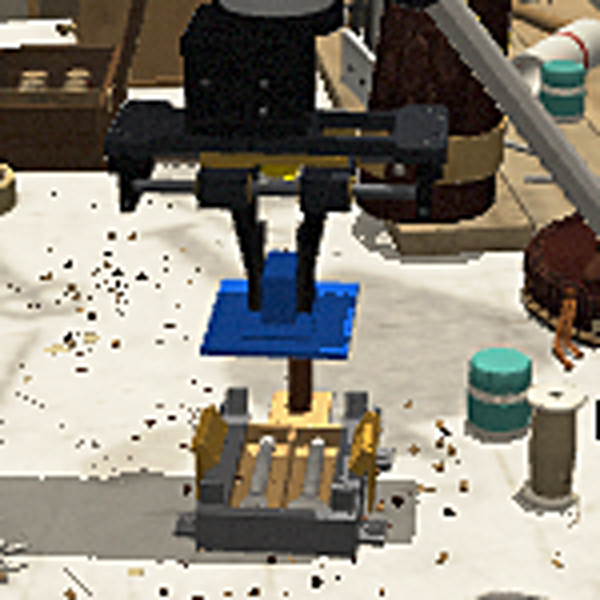

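The cover hangs level above the dock in the side view. In the wrist view its front corners are at (235,182) and (403,182), and the wings sit symmetrically at (262,138) and (379,138). I'll check where the cover sits relative to the TCP.

```bash
python3 - <<'E'
from h import *
s=read_state();P=onz('wrist',[(234.5,181.5),(403,182)],.1226,s);print(P)
d=np.array([np.cos(-1.78),np.sin(-1.78)]);y=np.array([-d[1],d[0]])
c=np.array([.5675,-.082])
for p in P[:,:2]: print('dock coords of front corners',(p-c)@d,(p-c)@y)
v=P[1]-P[0];print('yaw',np.arctan2(v[1],v[0])-np.pi/2, np.linalg.norm(v))
E
```

```text
[[ 0.5362 -0.025   0.1226]
 [ 0.6173 -0.0426  0.1226]]
dock coords of front corners -0.04926587619286035 -0.0424765514220818
dock coords of front corners -0.04887169505215503 0.040521996204913716
yaw -1.7847492177679785 0.08299948365479348
```

Emit:
{"api": "arm_command", "payload": {
  "targets": [
    [255, 5, 1, 1, 0, -0.002, 0.001],
    [255, 13, 1, 1, 0, -0.002, 0.001],
    [255, 24, 1, 1, 0, -0.002, 0.001],
    [255, 36, 1, 1, 0, -0.002, 0.001],
    [255, 48, 1, 1, 0, -0.002, 0.001],
    [255, 58, 1, 1, 0, -0.002, 0.001],
    [255, 66, 1, 1, 0, -0.002, 0.001],
    [255, 71, 1, 1, 0, -0.002, 0.001],
    [255, 72, 1, 1, 0, -0.002, 0.001],
    [255, 72, 1, 1, 0, -0.002, 0.001]
  ],
  "newtons": 60
}}

```text
time: 17.9
ee_pos: [0.568, -0.0806, 0.0575]
eef_rot: [0.074, 0.703, -0.073, 0.703]
ft_force: [-0.0, -0.8, -1.3]
width: 0.0196
```

```bash
python3 - <<'E'
from h import *
show();plan([.5677,-.082,.0565],-.209)
for n in('wrist','side'):cv2.imwrite(f'pics/{n}10.png',camera(n)[:,:,::-1])
crop('pics/side10.png',270,190,120,110,6,'pics/cs10.png')
E
```

```text
t 17.9 pos [ 0.568  -0.0806  0.0575] axes y [0.2075 0.9782 0.0011] z [ 0.9782 -0.2075  0.0003] zyaw -0.2091 w 0.0196 F [-0.0176 -0.76   -1.3085] q [-0.3244  0.3938  0.4667  1.802  -0.2087  0.9939  0.017 ]
shift mm [ 1.  -1.5 -0. ] turn [-0.0001  0.0003 -0.0011]
```

View pics/wrist10.png

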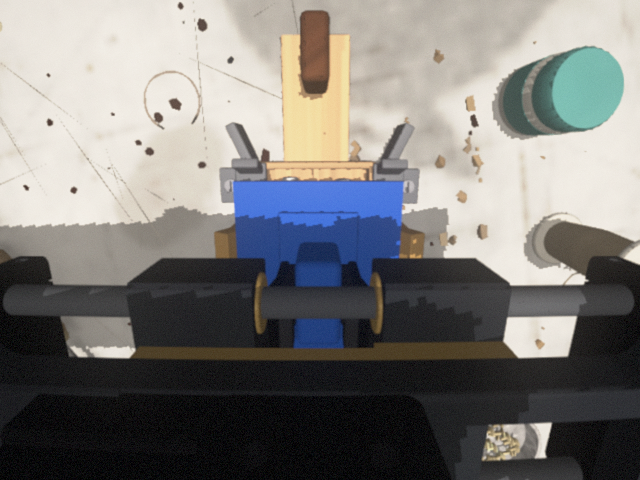

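View pics/cs10.png

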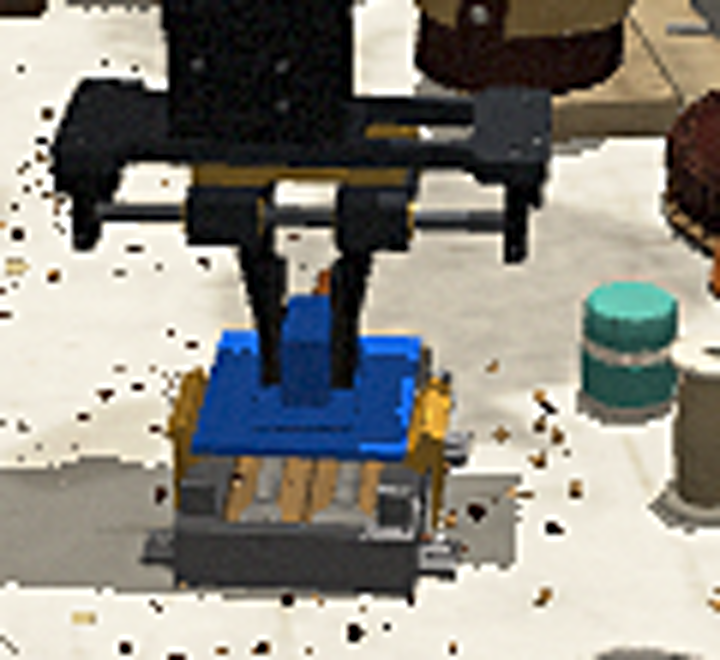

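Aligned laterally to within about 1 mm. Now I'll press, watching the force.

Emit:
{"api": "arm_command", "payload": {
  "targets": [
    [255, 3, -1, 0, 0, 0, 0],
    [255, 6, -1, 0, 0, 0, 0],
    [255, 8, -1, 0, 0, 0, 0],
    [255, 10, -1, 0, 0, 0, 0],
    [255, 10, -1, 0, 0, 0, 0]
  ]
}}

```text
time: 18.5
ee_pos: [0.568, -0.0815, 0.0475]
eef_rot: [0.074, 0.703, -0.073, 0.704]
ft_force: [1.1, -0.7, -0.2]
width: 0.0196
```

Emit:
{"api": "arm_command", "payload": {
  "targets": [
    [255, 1, 0, 0, 0, 0, 0],
    [255, 2, 0, 0, 0, 0, 0],
    [255, 3, 0, 0, 0, 0, 0],
    [255, 3, 0, 0, 0, 0, 0]
  ]
}}

```text
time: 18.9
ee_pos: [0.5684, -0.0816, 0.0451]
eef_rot: [0.074, 0.703, -0.073, 0.704]
ft_force: [0.4, -0.1, 6.0]
width: 0.0194
```

```bash
python3 - <<'E'
from h import *
show();plan([.5675,-.082,.0365],-.209)
E
```

```text
t 18.9 pos [ 0.5684 -0.0816  0.0451] axes y [0.2076 0.9782 0.0015] z [ 0.9782 -0.2076  0.0015] zyaw -0.2091 w 0.0194 F [ 0.4417 -0.0733  6.0439] q [-0.3177  0.4108  0.4617  1.8101 -0.2191  0.9694  0.0262]
shift mm [ 8.6 -0.6 -0.8] turn [-0.0001  0.0015 -0.0015]
```

Emit:
{"api": "arm_command", "payload": {
  "targets": [
    [255, 1, 0, 0, 0, 0, 0],
    [255, 2, 0, 0, 0, 0, 0],
    [255, 3, 0, 0, 0, 0, 0],
    [255, 3, 0, 0, 0, 0, 0]
  ]
}}

```text
time: 19.3
ee_pos: [0.568, -0.0815, 0.0416]
eef_rot: [0.074, 0.703, -0.073, 0.704]
ft_force: [0.7, -0.0, 3.0]
width: 0.0195
```

Emit:
{"api": "arm_command", "payload": {
  "targets": [
    [255, 1, 0, 0, 0, 0, 0],
    [255, 2, 0, 0, 0, 0, 0],
    [255, 3, 0, 0, 0, 0, 0],
    [255, 3, 0, 0, 0, 0, 0]
  ]
}}

```text
time: 19.7
ee_pos: [0.5671, -0.0814, 0.0375]
eef_rot: [0.074, 0.704, -0.073, 0.703]
ft_force: [2.3, -0.7, -7.2]
width: 0.0197
```

Emit:
{"api": "arm_command", "payload": {
  "targets": [
    [255, 1, 0, 0, 0, 0, 0],
    [255, 2, 0, 0, 0, 0, 0],
    [255, 2, 0, 0, 0, 0, 0],
    [255, 2, 0, 0, 0, 0, 0]
  ]
}}

```text
time: 20.1
ee_pos: [0.5676, -0.0815, 0.0365]
eef_rot: [0.074, 0.703, -0.073, 0.703]
ft_force: [-1.1, 0.6, 1.0]
width: 0.0198
```

```bash
python3 - <<'E'
from h import *
show();plan([.5675,-.082,.0365],-.209)
for n in('wrist','side'):cv2.imwrite(f'pics/{n}11.png',camera(n)[:,:,::-1])
crop('pics/side11.png',270,190,120,110,6,'pics/cs11.png')
crop('pics/wrist11.png',200,120,240,180,3,'pics/cw11.png')
E
```

```text
t 20.1 pos [ 0.5676 -0.0815  0.0365] axes y [0.2076 0.9782 0.0012] z [ 0.9782 -0.2076 -0.0001] zyaw -0.2091 w 0.0198 F [-1.0712  0.5785  0.9926] q [-0.3142  0.4224  0.4578  1.8158 -0.2254  0.9547  0.0308]
shift mm [ 0.  -0.5 -0. ] turn [-0.0001 -0.0001 -0.0012]
```

View pics/cw11.png

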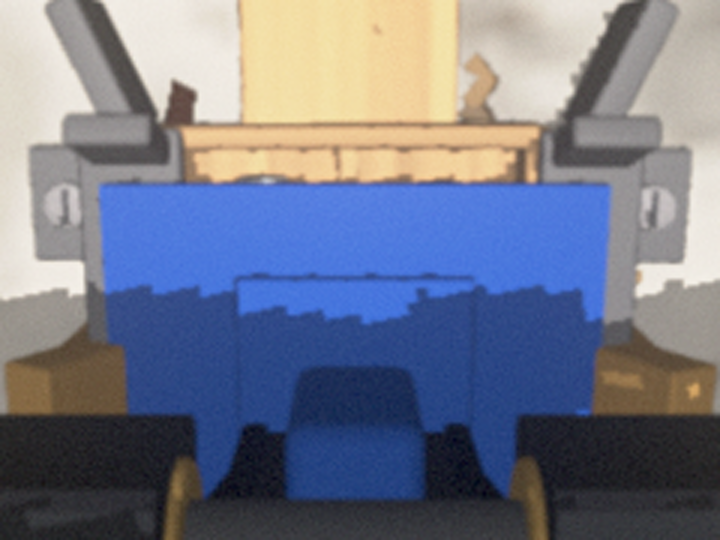

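View pics/cs11.png

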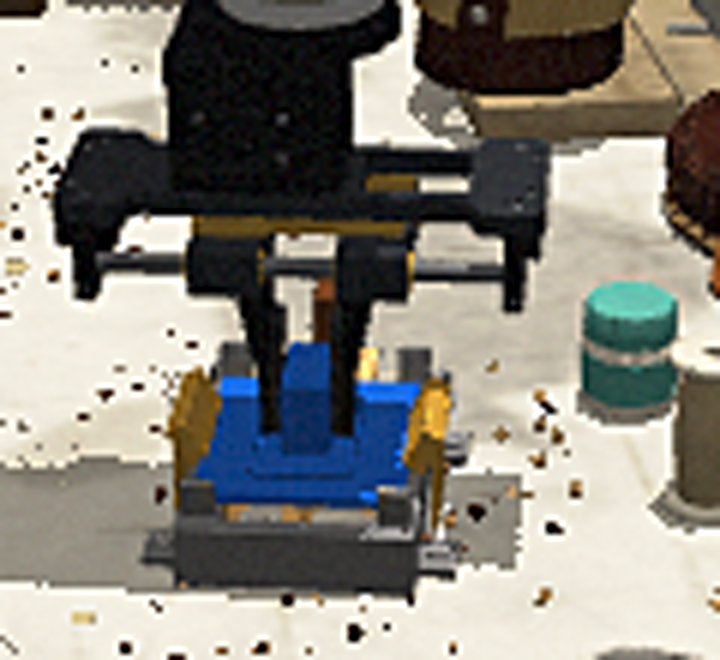

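Both brass noses now overlap the cover's edges: in the crop, left nose to x=125 with the cover edge at 103, and right nose to 595 with the edge at 608. The cover lies inside the end guides. Now I'll press it onto the ledges.

Emit:
{"api": "arm_command", "payload": {
  "targets": [
    [255, 1, 0, 0, 0, 0, 0],
    [255, 2, 0, 0, 0, 0, 0],
    [255, 2, 0, 0, 0, 0, 0]
  ]
}}

```text
time: 20.5
ee_pos: [0.5677, -0.0814, 0.0364]
eef_rot: [0.075, 0.703, -0.073, 0.703]
ft_force: [-13.1, 2.7, 24.5]
width: 0.0198
```

Emit:
{"api": "arm_command", "payload": {
  "targets": [
    [255, 1, 0, 0, 0, 0, 0],
    [255, 1, 0, 0, 0, 0, 0],
    [255, 1, 0, 0, 0, 0, 0]
  ]
}}

```text
time: 20.8
ee_pos: [0.5677, -0.0814, 0.0363]
eef_rot: [0.075, 0.703, -0.073, 0.703]
ft_force: [-18.1, 2.7, 35.9]
width: 0.0195
```

Emit:
{"api": "arm_command", "payload": {
  "targets": [
    [255, -1, 0, 0, 0, 0, 0],
    [255, -2, 0, 0, 0, 0, 0],
    [255, -2, 0, 0, 0, 0, 0],
    [255, -2, 0, 0, 0, 0, 0]
  ]
}}

```text
time: 21.2
ee_pos: [0.5678, -0.0815, 0.0364]
eef_rot: [0.074, 0.703, -0.073, 0.703]
ft_force: [-5.6, 2.1, 12.4]
width: 0.0191
```

```bash
python3 - <<'E'
from h import *
show(); print(read_state()['torque'])
E
```

```text
t 21.2 pos [ 0.5678 -0.0815  0.0364] axes y [0.2076 0.9782 0.0017] z [ 0.9782 -0.2076  0.0002] zyaw -0.2091 w 0.0191 F [-5.5981  2.1057 12.3745] q [-0.3138  0.4226  0.4577  1.8157 -0.2261  0.9542  0.0314]
[ 0.0705  1.343  -0.0182]
```

Emit:
{"api": "arm_command", "payload": {
  "targets": [
    [255, 0, 0, -0.5, 0, 0, 0],
    [255, 0, 0, -1, 0, 0, 0],
    [255, 0, 0, -1, 0, 0, 0]
  ]
}}

```text
time: 21.5
ee_pos: [0.5678, -0.0814, 0.0364]
eef_rot: [0.074, 0.702, -0.073, 0.704]
ft_force: [-0.5, -0.4, 6.7]
width: 0.0197
```

```bash
python3 - <<'E'
from h import *
show()
for n in('wrist','side','top'):cv2.imwrite(f'pics/{n}12.png',camera(n)[:,:,::-1])
print([read_state()['ft_force'] for _ in range(1)])
crop('pics/side12.png',280,230,80,70,8,'pics/cs12.png')
crop('pics/wrist12.png',200,120,240,180,3,'pics/cw12.png')
s=read_state()
P=onz('wrist',uz([(103,184),(609,184)],200,120,3),.030,s)
d=np.array([np.cos(-1.78),np.sin(-1.78)]);y=np.array([-d[1],d[0]])
for p in P[:,:2]: print((p-[.5675,-.082])@d,(p-[.5675,-.082])@y)
E
```

```text
t 21.5 pos [ 0.5678 -0.0814  0.0364] axes y [0.2076 0.9782 0.0015] z [ 0.9782 -0.2076  0.0024] zyaw -0.2091 w 0.0197 F [-0.4989 -0.3561  6.7468] q [-0.3147  0.4211  0.4579  1.8178 -0.2253  0.9514  0.0307]
[array([-0.3773, -0.8314,  6.9913])]
-0.051328232888053896 -0.0417191365953602
-0.05131003712686327 0.04120604057526869
```

View pics/cw12.png

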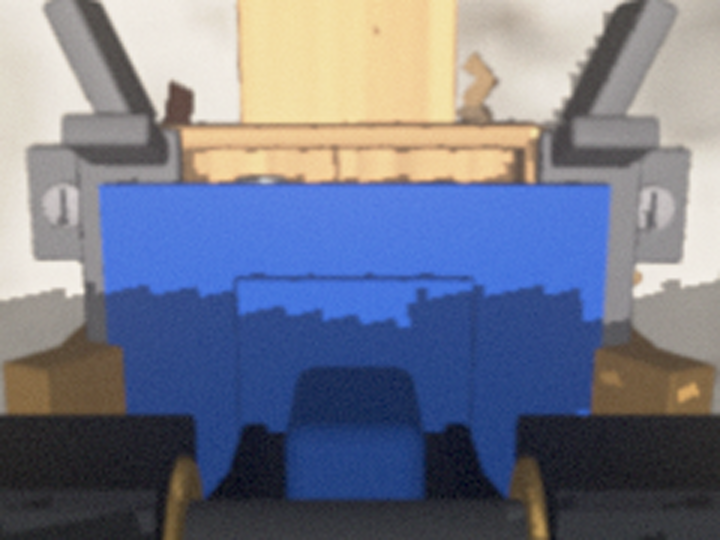

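View pics/cs12.png

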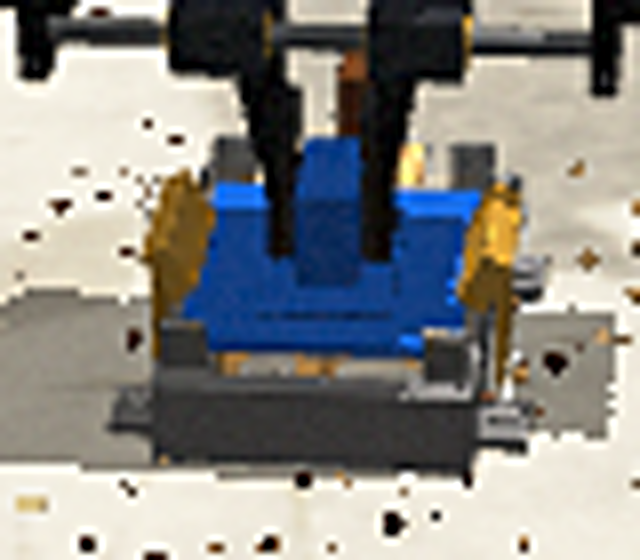

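View pics/top12.png

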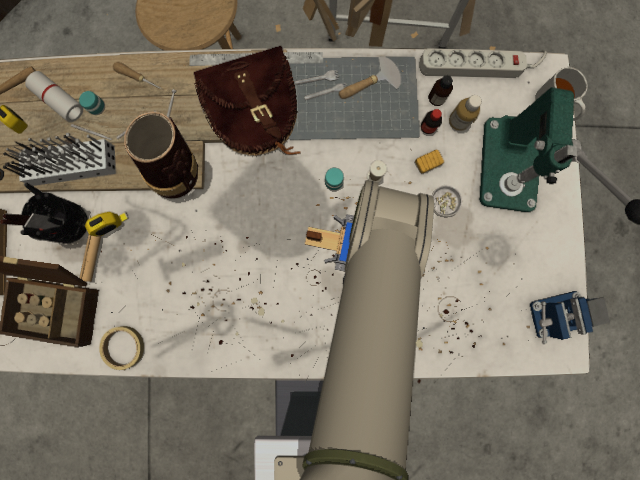

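Seated and centred: the front edge is at dock x about -51 mm, the sides are within 0.5 mm, and the height stopped where the ledges are. I'll trim the press up to about 10 to 12 N.

Emit:
{"api": "arm_command", "payload": {
  "targets": [
    [255, 0.5, 0, 0, 0, 0, 0],
    [255, 0.5, 0, 0, 0, 0, 0],
    [255, 0.5, 0, 0, 0, 0, 0],
    [255, 0.5, 0, 0, 0, 0, 0]
  ]
}}

```text
time: 22.05
ee_pos: [0.5678, -0.0815, 0.0364]
eef_rot: [0.074, 0.702, -0.073, 0.704]
ft_force: [-3.0, 0.7, 11.0]
width: 0.0196
```

Emit:
{"api": "arm_command", "payload": {
  "targets": [
    [255, 0, 0, 0, 0, 0, 0],
    [255, 0, 0, 0, 0, 0, 0],
    [255, 0, 0, 0, 0, 0, 0]
  ]
}}

```text
time: 22.35
ee_pos: [0.5678, -0.0815, 0.0364]
eef_rot: [0.074, 0.702, -0.073, 0.704]
ft_force: [-3.1, -0.1, 12.7]
width: 0.0197
```

```bash
python3 - <<'E'
from h import *
s=read_state()
P=onz('wrist',uz([(180,127),(541,127)],200,120,3),.018,s)
d=np.array([np.cos(-1.78),np.sin(-1.78)]);y=np.array([-d[1],d[0]])
for p in P[:,:2]: print('tray rear edge',(p-[.5675,-.082])@d,(p-[.5675,-.082])@y)
show(s); close_job()
E
```

```text
tray rear edge -0.059960362849195585 -0.030639256550993244
tray rear edge -0.05995366166560759 0.031856538069230424
t 22.35 pos [ 0.5678 -0.0815  0.0364] axes y [0.2077 0.9782 0.0018] z [ 0.9782 -0.2077  0.0023] zyaw -0.2092 w 0.0197 F [-3.1148 -0.0679 12.73  ] q [-0.3144  0.4212  0.4579  1.8176 -0.2257  0.9515  0.031 ]
the job is handed in; nothing more can be done
```

I slid the tray by its fin into the dock until it met the back stop, with both irons still in it. I then set the cover on the dock and pressed it down until both catches snapped over its edges. I handed the job in at 22.35 s with the gripper still holding and pressing the cover.

Last checks:
- **Tray:** its rear edge is at dock x = -60 mm, which is home. When it touched the stop, the force rose to 13.5 N and it moved no further.
- **Irons:** both were seen in the tray just before the cover went on. The cover hides most of them now.
- **Cover:** it is centred to about 1 mm and stands at ledge height. Both brass noses overlap its edges in the wrist view, and the force peaked and then dropped as the catches passed.
- **Final press:** it reads about 12.7 N down, a little over the 10 N asked, with about 3 N sideways. While seating the cover, the press briefly reached about 36 N down and 18 N sideways. That combines to about 40 N at the wrist, passed through the gripped cover, before I eased it off.
- **Bystanders:** the jar, spool and dish were not touched, and they look unmoved in the last top view.

The catch positions were judged from the pictures and the force only, since no direct reading is available. I took no pictures after the final trim from about 7 N to 12 N.

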